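# Count six grinding balls out on the pocket board for inspection

### The arm

A 7-joint arm with a two-finger parallel gripper is mounted at the origin on the work surface. World frame = base frame: x ahead of the robot, y to its left, z up, the work surface at z = 0. Lengths are in m, angles in rad, forces in N, time in s.
With the tool pointing down it reaches from about 0.35 to 0.9 m from the base axis. Payload 19.9 kg.
Tool frame: the origin (TCP) lies between the finger pads; the fingertips stand 11 mm ahead of it and the grasp point (between the pads) lies 8 mm behind it (arm.finger_overhang is the distance from the TCP to the fingertips, in m); z points along the fingers, y is the direction in which the jaws open and shut (so a half turn about z gives the same grasp; the last joint's range is limited). The gripper opens to 85 mm and grips with 20 to 120 N. Pads are 22 mm wide; open, the fingers measure 114 mm over their backs; the gripper's body (76 mm by 85 mm) begins 54 mm behind the grasp point. The pads swing forward as they close: fully open they stand 13 mm farther back than shut.
Start: joints at [-1.274, 0.417, -0.01, 1.614, 0.005, 1.111, -0.053], TCP at [0.208, 0.589, 0.215] pointing down, gripper open.
Joint ranges: [-2.81, 2.81], [-0.39, 2.02], [-1.27, 1.25], [0.06, 2.57], [-1.19, 4.33], [0.19, 2], [-2.82, 2.82]. Speed limits (rad/s): [1.89, 1.89, 2.39, 2.39, 3.01, 3.01, 3.01].

### API

Orientations are given as a rotation vector (axis times angle).
In Python, from rig import arm gives the robot as it stands.
- The arm moves only by the shell command python3 -m inch 'ROWS' [FORCE]. ROWS is JSON, a list of rows, each an object with "jaw": the opening, from 0 (shut) to 1 (fully open); "translation": the shift along the tool's x, y, z in cm, a list of three; "rot": the turn, a rotation vector about the tool's x, y, z in degrees, a list of three. In form: [{"jaw": jaw, "translation": [x, y, z], "rot": [wx, wy, wz]}, ...]. A call has 1 to 5 rows; each row shifts and turns the commanded pose from where the row before left it, along the tool's axes as they then stand; what a row does not reach is not made up. A row lasts 1/8 s, in which the tool goes at most 62.5 mm and 10.7 degrees, less where a joint would pass 70% of its speed; a pose out of reach is approached as far as the arm can. A call with a gripper value outside its range is refused whole. The fingers move at their own pace and stop on an object; FORCE is the grip in N (left out, the last holds). Time passes only in rows, so rows that do not move let the fingers close. It gives the time, the measured TCP pose, the force and the opening at its end, in the units of the state.
- arm.state(): the state, without advancing time (a new reading comes with each control period).
- arm.camera(name): name is "scene" or "top"; returns (picture, depth): 384x512x3 uint8, red, green, blue; 384x512 float32, m along the optical axis (not along the pixel's ray), 0 where there is no reading.
- arm.get_calibration(name): a dict with "fx", "fy", "cx", "cy" (pixels), "dist_coeffs" ([k1, k2, p1, p2, k3] as OpenCV has them; the pictures are not rectified), "origin" and "rotation" of the camera in the world. Camera axes: x right, y up, looking along -z (the intrinsics and any distortion apply to the point x, -y, -z); pixel columns grow to the right and rows downward; lengths in m; the calibration is good to about 2 mm. A picture is of the moment at which its call begins. get_calibration takes no time and is no camera call.
- arm.job_done(): hands the job in, once; it reports no verdict.
Trained networks look in the newest picture that a camera, given by its name, has taken for a name from the list of things; names that differ only in an ending like _2 or _b are one class to them, and where a whole thing is asked for, a point or a joint stands for the part that bears it (a point fixed in the world has none). Each returns a list of dicts, best first, with "p" (0 to 1); they miss things now and then, are a little off and sometimes report something else, mostly with a low value. They report only what shows in the picture. A call takes as long as a camera call.
- arm.look_for(camera, thing): "at" ([x, y, z] in m, in the coordinates of the camera as it stood for that picture, good to about 4 mm: the middle of the surface that is visible of it).
The state is a dict: "time_s": time; "q": joint angles; "joint_velocities": joint speeds; "effort": joint torques, N m; "ee_pos": TCP position; "tcp_rot": TCP orientation; "force": force on the tool from outside, world axes, zero at the start; "moment": the same for the moment, N m; "grip_width": finger opening in m.
Only numpy, scipy, OpenCV 4.12 (cv2) and the standard library are available. Lean on these libraries where they do the work, as an engineer would, in place of code of your own. Each camera call takes 0.05 s, during which the arm holds its last target.

### The job

Draw the white counting board out of the rack by the grip plate that sticks out, set it down flat on the open bench clear of the rack and let go, then take it by the grip plate at its channel end. Tilt it so that the steel balls run out of the channel and fill all six pockets, and tip it back so that the three left over return to the channel. Put the board down flat on the microscope's base with the pockets centred under the lens and let go; do not touch the balls with the fingers, knock the microscope or shift the loose jars, bottle and dishes.

Things in the scene. Friction and masses are not known exactly. Their poses are not given: they have to be found in the camera images.
- pocket_field (a point): Counting board: loose white plastic tray, 0.3 kg, 114 mm wide, 208 mm long over its two upright end grip plates. Point: middle of the six pockets, on the flat deck 17 mm above the underside; x along the length to the channel end, y across, z up. Tray walls x -32 to +82 mm, 4 to 5 mm thick, tops 36 mm above the underside. Pockets: round, 20 mm wide, 12 mm deep, in two staggered rows; a slanted guide on the -y wall keeps balls off the corner.
- grip_pocket_end (a point): Middle of the grip plate at the board's pocket end, 44 mm above the underside, 65 mm from pocket_field along -x; same axes. The plate is 8 mm thick along x, 50 mm wide along y, its top 58 mm above the underside; between it and the tray wall 29 mm of room over a 6 mm high flange. At the start this end sticks out of the rack.
- grip_channel_end (a point): Same point of the like grip plate at the channel end (49 mm of room), 135 mm from pocket_field along +x, 200 mm from the other; at the start deep under the rack's top. Channel: x +33 to +77 mm from pocket_field, floor falling 8 degrees to the end wall. Balls roll on slopes over 11 to 17 degrees: 33 degrees of board tilt each way, 2 s each, half a second's stay, moves all; repeat if a pocket stays empty.
- pocket0 (a point): Where the centre of a ball seated in this pocket of the board lies, 13 mm above the underside; axes as pocket_field. +15 mm from pocket_field along x, -42.5 mm along y.
- pocket1 (a point): Where the centre of a ball seated in this pocket of the board lies, 13 mm above the underside; axes as pocket_field. +15 mm from pocket_field along x, -8.5 mm along y.
- pocket2 (a point): Where the centre of a ball seated in this pocket of the board lies, 13 mm above the underside; axes as pocket_field. +15 mm from pocket_field along x, +25.5 mm along y.
- pocket3 (a point): Where the centre of a ball seated in this pocket of the board lies, 13 mm above the underside; axes as pocket_field. -15 mm from pocket_field along x, -25.5 mm along y.
- pocket4 (a point): Where the centre of a ball seated in this pocket of the board lies, 13 mm above the underside; axes as pocket_field. -15 mm from pocket_field along x, +8.5 mm along y.
- pocket5 (a point): Where the centre of a ball seated in this pocket of the board lies, 13 mm above the underside; axes as pocket_field. -15 mm from pocket_field along x, +42.5 mm along y.
- ball0_center (a point): Centre of a loose steel grinding ball, 16 mm diameter, 17 g; one of nine alike, all in the board's channel at the start.
- ball1_center (a point): Centre of a loose steel grinding ball, 16 mm diameter, 17 g; one of nine alike, all in the board's channel at the start.
- ball2_center (a point): Centre of a loose steel grinding ball, 16 mm diameter, 17 g; one of nine alike, all in the board's channel at the start.
- ball3_center (a point): Centre of a loose steel grinding ball, 16 mm diameter, 17 g; one of nine alike, all in the board's channel at the start.
- ball4_center (a point): Centre of a loose steel grinding ball, 16 mm diameter, 17 g; one of nine alike, all in the board's channel at the start.
- ball5_center (a point): Centre of a loose steel grinding ball, 16 mm diameter, 17 g; one of nine alike, all in the board's channel at the start.
- ball6_center (a point): Centre of a loose steel grinding ball, 16 mm diameter, 17 g; one of nine alike, all in the board's channel at the start.
- ball7_center (a point): Centre of a loose steel grinding ball, 16 mm diameter, 17 g; one of nine alike, all in the board's channel at the start.
- ball8_center (a point): Centre of a loose steel grinding ball, 16 mm diameter, 17 g; one of nine alike, all in the board's channel at the start.
- rack: Grey bench rack, fixed; origin: middle of its footprint on the bench, x away from its open front, y left. 150 mm deep, 304 wide; top plate 108 to 113 mm up, stock on it to 210; 4 mm walls make two bays 146 mm wide, centred 75 mm left and right. The board stands on the bench in one, pocket end out, its tray middle about 91 mm before the origin; a fixed orange box (154 x 108 x 38 mm) likewise in the other.
- scope: Stereo microscope, fixed; origin: on the bench under the lens; x to its pillar (front at 112 mm), y left seen from the front. Flat base top 24 mm up, x -118 to +168, y -118 to +118 mm. Lens drum ends 130 mm above the bench (radius 31 mm; 40 above 182; head and knobs to 55). Eyepieces lean to -x -y, 230 to 360 mm up; a lamp hangs at -y, 120 mm up. The +y side is open.
- sample_jar: Loose bystander: capped glass jar, radius 30 mm, 85 mm high; origin: middle of its underside.
- wash_bottle: Loose bystander: white wash bottle, radius 30 mm, 152 mm high with a thin spout 48 mm long; origin: middle of its underside.
- grinding_jar: Loose bystander: closed steel grinding jar, radius 30 mm, 66 mm high; origin: middle of its underside.
- petri_stack: Loose bystander: stack of clear petri dishes, radius 46 mm, 44 mm high; origin: middle of its underside.

How it is judged:
By the outcome, as a careful person would: the job done as asked, in the order asked, and still so for the second after the job is handed in, with the robot touching nothing.
It also fails if it takes over 72 s, if anything falls off the work surface, if the arm or the gripper's body presses on something with over 40 N, if the wrist force passes 120 N, or if a joint passes its speed limit or range.

## Working session

There is one attempt and no reset: what is moved stays moved. The work goes in short steps, Python scripts to look and compute and a shell command to move; the robot and the scene stay as the last step left them, time stands still between calls to the robot, and variables do not carry over. Pictures are saved under pics/ and viewed, and the job is handed in when it is done.

```bash
ls; mkdir -p pics; cat > h.py <<'E'
import numpy as np, cv2, json
from scipy.spatial.transform import Rotation as R
from rig import arm
def shot(cam,name):
    p,d=arm.camera(cam); cv2.imwrite('pics/%s.png'%name,cv2.cvtColor(p,cv2.COLOR_RGB2BGR)); np.save('pics/%s.npy'%name,d); return p,d
def Rc(c):
    r=np.array(c['rotation'],float)
    return r if r.shape==(3,3) else R.from_rotvec(r).as_matrix()
def c2w(cam,at):
    c=arm.get_calibration(cam); return Rc(c)@np.array(at)+np.array(c['origin'])
def px2w(cam,d,u,v,z=None):
    c=arm.get_calibration(cam)
    K=np.array([[c['fx'],0,c['cx']],[0,c['fy'],c['cy']],[0,0,1]])
    n=cv2.undistortPoints(np.array([[[u,v]]],float),K,np.array(c['dist_coeffs']))[0,0]
    ray=np.array([n[0],-n[1],-1.])
    if z is None: return c2w(cam,ray*d[int(round(v)),int(round(u))])
    w=Rc(c)@ray; o=np.array(c['origin']); return o+w*(z-o[2])/w[2]
def w2px(cam,P):
    c=arm.get_calibration(cam)
    K=np.array([[c['fx'],0,c['cx']],[0,c['fy'],c['cy']],[0,0,1]])
    q=Rc(c).T@(np.array(P)-np.array(c['origin'])); q=np.array([q[0],-q[1],-q[2]])
    return cv2.projectPoints(q.reshape(1,1,3),np.zeros(3),np.zeros(3),K,np.array(c['dist_coeffs']))[0].ravel()
E
python3 - <<'E'
from h import *
for c in('scene','top'):
    shot(c,c+'0'); print(c,arm.get_calibration(c))
    for t in['pocket_field','grip_pocket_end','grip_channel_end','rack','scope','sample_jar','wash_bottle','grinding_jar','petri_stack','ball0_center']:
        try:
            for r in arm.look_for(c,t)[:2]:
                w=c2w(c,r['at']);print(t,round(r['p'],2),w.round(3),w2px(c,w).round())
        except Exception as e: print(t,e)
print(arm.state())
E
```

```text
pics
scene {'fx': 419.1047327006096, 'fy': 419.1047327006096, 'cx': 249.72984340447545, 'cy': 189.19072837701816, 'dist_coeffs': array([-0.14333577,  0.        ,  0.        ,  0.        ,  0.        ]), 'origin': array([ 0.83576184, -0.49324445,  1.1221262 ]), 'rotation': array([0.5375113 , 0.14717682, 0.49576125])}
pocket_field 0.62 [0.576 0.127 0.017] [277. 192.]
pocket_field 0.35 [ 0.628 -0.345  0.208] [203. 319.]
grip_pocket_end 0.71 [0.576 0.132 0.019] [278. 191.]
grip_pocket_end 0.21 [ 0.337 -0.249  0.084] [136. 246.]
grip_channel_end 0.58 [0.573 0.131 0.017] [277. 191.]
rack 0.74 [0.722 0.145 0.113] [327. 191.]
scope 0.6 [ 0.629 -0.35   0.209] [202. 321.]
sample_jar 0.85 [ 0.338 -0.249  0.083] [137. 247.]
wash_bottle 0.67 [0.283 0.303 0.081] [224. 107.]
wash_bottle 0.61 [0.574 0.129 0.017] [277. 191.]
grinding_jar 0.97 [ 0.663 -0.106  0.059] [267. 262.]
petri_stack 0.92 [0.462 0.484 0.042] [295.  99.]
petri_stack 0.74 [ 0.663 -0.101  0.058] [267. 261.]
ball0_center 0.23 [0.574 0.13  0.017] [277. 191.]
top {'fx': 456.9139558766965, 'fy': 456.9139558766965, 'cx': 257.61160596585
[... 829 characters left out ...]
{'time_s': 1.1, 'q': array([-1.27351857,  0.41743222, -0.01028605,  1.61361367,  0.00470336,
        1.11068857, -0.05299357]), 'joint_velocities': array([ 8.84683153e-05,  5.21093105e-04,  7.42807676e-04, -7.97664010e-04,
        1.41735388e-03,  1.20725304e-03,  1.12360098e-03]), 'effort': array([ 7.99536101e-04, -8.64243007e+01,  6.77913744e-01, -4.35205615e+01,
        1.90906296e-02,  2.23398150e-03,  5.80973938e-05]), 'ee_pos': array([0.20770737, 0.58944903, 0.21483428]), 'tcp_rot': array([ 5.29607278e-01,  3.09660013e+00, -1.91956316e-04]), 'force': array([-0.53786901,  0.02261909,  0.00766654]), 'moment': array([0.00143703, 0.05807489, 0.02904567]), 'grip_width': 0.08500279324828465}
```

View pics/scene0.png

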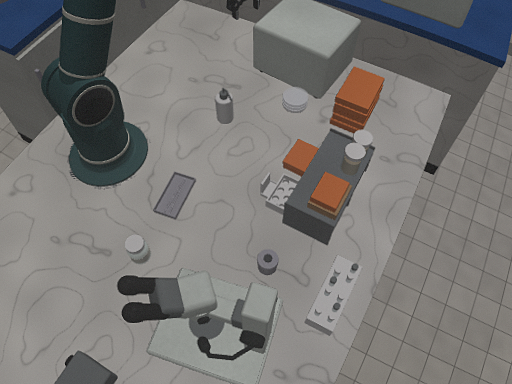

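View pics/top0.png

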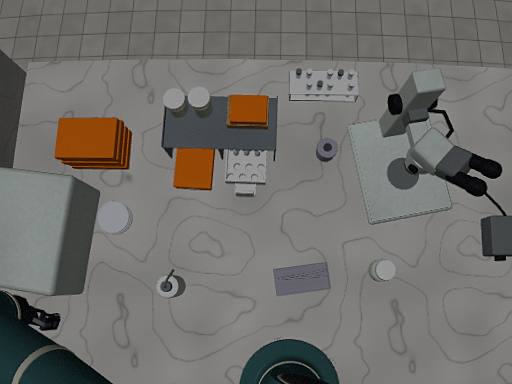

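```bash
python3 - <<'E'
import cv2
i=cv2.imread('pics/top0.png')
cv2.imwrite('pics/a.png',cv2.resize(i[85:205,155:295],None,fx=5,fy=5,interpolation=cv2.INTER_CUBIC))
cv2.imwrite('pics/b.png',cv2.resize(i[60:235,335:512],None,fx=3.4,fy=3.4,interpolation=cv2.INTER_CUBIC))
E
```

```text
(no output)
```

View pics/a.png

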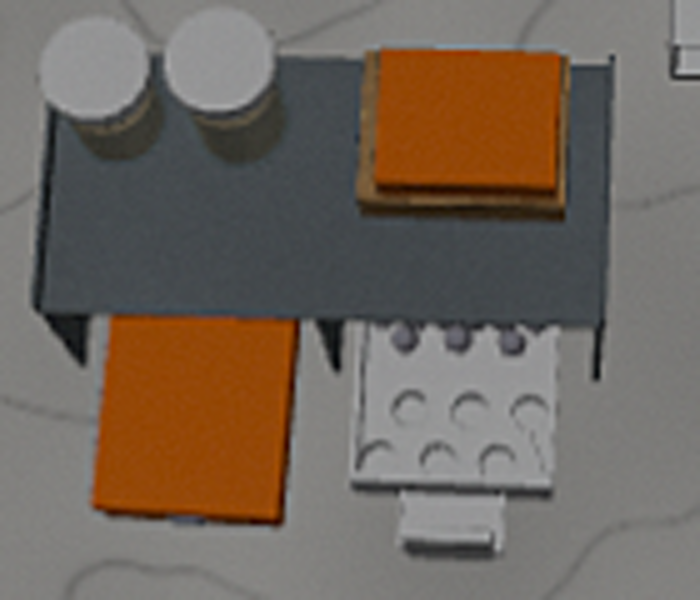

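View pics/b.png

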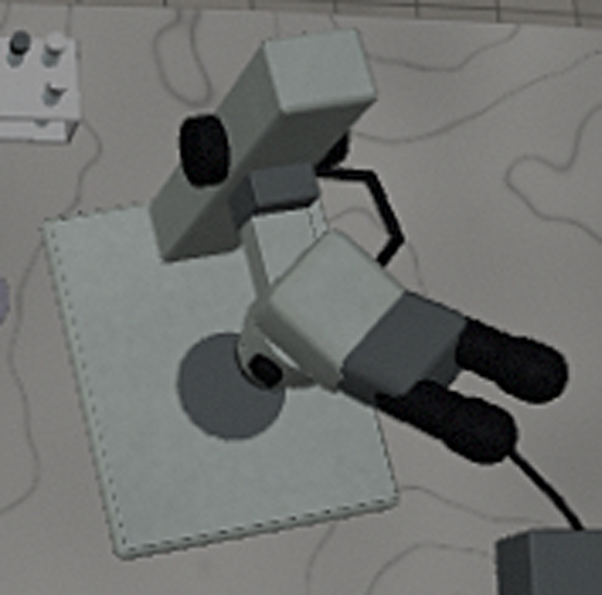

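```bash
cat >> h.py <<'E'
def fit2d(local,world):
    # rigid fit of planar points
    L=np.array(local,float);W=np.array(world,float)[:,:2];a=L-L.mean(0);b=W-W.mean(0)
    th=np.arctan2((a[:,0]*b[:,1]-a[:,1]*b[:,0]).sum(),(a*b).sum())
    c,s=np.cos(th),np.sin(th);M=np.array([[c,-s],[s,c]]);t=W.mean(0)-M@L.mean(0)
    return t,th,np.linalg.norm(W-(L@M.T+t),axis=1)
PK=np.array([[15,-42.5],[15,-8.5],[15,25.5],[-15,-25.5],[-15,8.5],[-15,42.5]])/1000
E
python3 - <<'E'
from h import *
A=lambda x,y:(155+x/5-.4,85+y/5-.4)
B=lambda x,y:(335+x/3.4-.35,60+y/3.4-.35)
pk=[A(529,410),A(469,408),A(409,408),A(497,460),A(438,458),A(378,457)]
t,th,e=fit2d(PK,[px2w('top',None,*p,z=.017) for p in pk]);print('board',t,np.degrees(th),e)
# scope corners z=.024 : back-left(approx), front-left, front-right
W=[px2w('top',None,*B(*p),z=.024) for p in[(42,225),(118,553),(398,503)]]
print(np.array(W).round(4), [np.linalg.norm(W[0]-W[1]),np.linalg.norm(W[1]-W[2])])
t,th,e=fit2d([[.168,.118],[-.118,.118],[-.118,-.118]],W);print('scope',t,np.degrees(th),e)
print('disc',px2w('top',None,*B(231,386),z=.024))
# rack front top corners z .113
W=[px2w('top',None,*A(*p),z=.113) for p in[(36,311),(605,325)]];print(W)
t,th,e=fit2d([[-.075,.152],[-.075,-.152]],W);print('rack',t,np.degrees(th),e)
# obstacle check from depth
for n,(u,v) in dict(jar=(383,267),gj=(327,147),petri=(114,216),wb=(170,287),flat=(302,279)).items(): print(n,px2w('top',np.load('pics/top0.npy'),u,v).round(3))
s=arm.state();print(R.from_rotvec(s['tcp_rot']).as_matrix().round(3))
E
```

```text
board [0.59704787 0.13100872] -0.30807856748592044 [0.00032302 0.00012901 0.00073689 0.00021559 0.00053317 0.00026949]
[[ 0.7366 -0.1605  0.024 ]
 [ 0.4564 -0.2183  0.024 ]
 [ 0.5016 -0.4582  0.024 ]] [np.float64(0.28610789853431273), np.float64(0.24417307734784396)]
scope [ 0.5950609  -0.31293338] 11.707717157893205 [0.00295017 0.00317252 0.00611754]
disc [ 0.59882638 -0.31812403  0.024     ]
[array([0.63795987, 0.35270701, 0.113     ]), array([0.63475862, 0.04737933, 0.113     ])]
rack [0.71135512 0.19925686] -0.6007037091912044 [0.00067223 0.00067223]
jar [ 0.331 -0.239  0.085]
gj [ 0.657 -0.095  0.071]
petri [0.457 0.493 0.042]
wb [0.27  0.307 0.126]
flat [ 0.298 -0.033  0.001]
[[-0.943  0.332  0.   ]
 [ 0.332  0.943 -0.   ]
 [-0.    -0.    -1.   ]]
```

```bash
cat >> h.py <<'E'
def tool(yaw,tilt=0):
    "tool y horizontal at yaw (deg, = board x), tilt>0: board pocket end down"
    base=R.from_euler('z',yaw,degrees=True)*R.from_euler('y',-tilt,degrees=True)
    return base*R.from_matrix(np.array([[0,1,0],[1,0,0],[0,0,-1.]]))
def plan(pos,rot,n,s=None,dt=2,dr=1):
    s=s or arm.state(); p=np.array(s['ee_pos']);r=R.from_rotvec(s['tcp_rot']);pos=np.array(pos)
    for k in range(n):
        f=1/(n-k); t=np.round(r.inv().apply((pos-p)*f)*100,dt)
        w=np.round((r.inv()*rot).as_rotvec(degrees=True)*f,dr)
        p=p+r.apply(t/100); r=r*R.from_rotvec(w,degrees=True); print((t+0.).tolist(),(w+0.).tolist())
    print('end',p.round(4),'err',((pos-p)*1000).round(2),(r.inv()*rot).as_rotvec(degrees=True).round(2))
def st():
    s=arm.state(); r=R.from_rotvec(s['tcp_rot']); y=r.as_matrix()[:,1]
    print('t',round(s['time_s'],2),'tcp',s['ee_pos'].round(4),'grasp',(s['ee_pos']-.008*r.as_matrix()[:,2]).round(4),'yaw',np.degrees(np.arctan2(y[1],y[0])).round(2),'tilt',np.degrees(np.arcsin(y[2])).round(2),'roll',np.degrees(np.arcsin(r.as_matrix()[2,0])).round(2),'F',s['force'].round(1),'w',round(s['grip_width'],4),'q',s['q'].round(2))
E
python3 - <<'E'
from h import *
plan([.532,.131,.2],tool(-.3),10,dt=1)
E
```

```text
[-4.6, -3.2, 0.1] [0.0, 0.0, 7.1]
[-4.9, -2.7, 0.2] [0.0, 0.0, 7.1]
[-5.2, -2.0, 0.1] [0.0, 0.0, 7.1]
[-5.5, -1.4, 0.2] [0.0, 0.0, 7.1]
[-5.6, -0.7, 0.1] [0.0, 0.0, 7.1]
[-5.6, 0.0, 0.2] [0.0, 0.0, 7.1]
[-5.6, 0.7, 0.1] [0.0, 0.0, 7.1]
[-5.4, 1.4, 0.2] [0.0, 0.0, 7.1]
[-5.2, 2.1, 0.1] [0.0, 0.0, 7.0]
[-4.9, 2.7, 0.2] [0.0, 0.0, 7.1]
end [0.5319 0.1314 0.1999] err [ 0.15 -0.42  0.11] [ 0.    0.01 -0.01]
```

```bash
python3 -m inch '[{"jaw":0.6,"translation":[-4.6,-3.2,0.1],"rot":[0,0,7.1]},{"jaw":0.6,"translation":[-4.9,-2.7,0.1],"rot":[0,0,7.1]},{"jaw":0.6,"translation":[-5.2,-2,0.1],"rot":[0,0,7.1]},{"jaw":0.5,"translation":[-5.5,-1.4,0.2],"rot":[0,0,7.1]},{"jaw":0.4,"translation":[-5.6,-0.7,0.1],"rot":[0,0,7.1]}]'; python3 -m inch '[{"jaw":0.3,"translation":[-5.6,0,0.2],"rot":[0,0,7.1]},{"jaw":0.3,"translation":[-5.6,0.7,0.1],"rot":[0,0,7.1]},{"jaw":0.3,"translation":[-5.4,1.4,0.2],"rot":[0,0,7.1]},{"jaw":0.3,"translation":[-5.2,2.1,0.1],"rot":[0,0,7]},{"jaw":0.3,"translation":[-4.9,2.7,0.2],"rot":[0,0,7.1]}]'
python3 - <<'E'
from h import *
st(); plan([.532,.131,.036],tool(-.3),5)
E
```

```text
time_s: 1.72
ee_pos: [0.3703, 0.3583, 0.209]
tcp_rot: [1.454, 2.785, 0.001]
force: [1.5, 0.4, 0.6]
grip_width: 0.034
time_s: 2.35
ee_pos: [0.5328, 0.13, 0.2012]
tcp_rot: [2.231, 2.211, 0.001]
force: [0.4, 1.6, -0.8]
grip_width: 0.0256
t 2.35 tcp [0.5328 0.13   0.2012] grasp [0.5328 0.13   0.2092] yaw -0.52 tilt 0.04 roll 0.02 F [ 0.4  1.6 -0.8] w 0.0256 q [-0.67  0.32  0.46  1.83 -0.16  1.03 -0.16]
[0.02, -0.02, 3.3] [0.0, 0.0, 0.0]
[0.02, -0.02, 3.3] [0.0, 0.0, -0.1]
[0.02, -0.02, 3.31] [0.0, 0.0, 0.0]
[0.02, -0.02, 3.3] [0.0, 0.0, -0.1]
[0.02, -0.01, 3.31] [0.0, 0.0, 0.0]
end [0.532 0.131 0.036] err [-0.03 -0.02  0.01] [ 0.04 -0.02 -0.02]
```

```bash
python3 -m inch '[{"jaw":0.3,"translation":[0.1,-0.1,4],"rot":[0,0,-0.2]},{"jaw":0.3,"translation":[0,0,4],"rot":[0,0,0]},{"jaw":0.3,"translation":[0,0,4],"rot":[0,0,0]},{"jaw":0.3,"translation":[0,0,3],"rot":[0,0,0]},{"jaw":0.3,"translation":[0,0,1.5],"rot":[0,0,0]}]' 30
python3 - <<'E'
from h import *
st(); shot('scene','s1')
E
```

```text
time_s: 2.98
ee_pos: [0.5304, 0.1323, 0.0346]
tcp_rot: [-2.223, -2.219, 0.002]
force: [-0.1, 0.2, 0.2]
grip_width: 0.0258
t 2.98 tcp [0.5304 0.1323 0.0346] grasp [0.5304 0.1323 0.0426] yaw -0.11 tilt -0.08 roll -0.04 F [-0.1  0.2  0.2] w 0.0258 q [-0.59  0.55  0.37  1.95 -0.3   0.7  -0.04]
```

```bash
python3 - <<'E'
import cv2
i=cv2.imread('pics/s1.png')
cv2.imwrite('pics/s1c.png',cv2.resize(i[130:250,210:360],None,fx=5,fy=5,interpolation=cv2.INTER_CUBIC))
E
```

```text
(no output)
```

View pics/s1c.png

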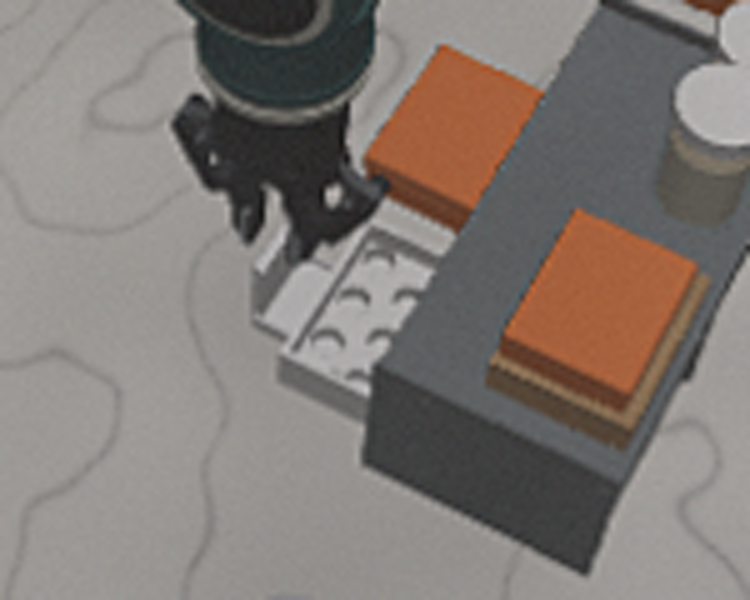

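The grip plate at about (268,245) in the crop sits between the two fingers, so I'll close on it.

```bash
python3 -m inch '[{"jaw":0,"translation":[0,0,0],"rot":[0,0,0]},{"jaw":0,"translation":[0,0,0],"rot":[0,0,0]},{"jaw":0,"translation":[0,0,0],"rot":[0,0,0]},{"jaw":0,"translation":[0,0,-0.1],"rot":[0,0,0]}]' 80
python3 - <<'E'
from h import *
st()
E
```

```text
time_s: 3.52
ee_pos: [0.5311, 0.1325, 0.0373]
tcp_rot: [2.223, 2.219, 0.001]
force: [0.4, -0.4, -2.2]
grip_width: 0.0045
t 3.52 tcp [0.5311 0.1325 0.0373] grasp [0.5311 0.1325 0.0453] yaw -0.11 tilt 0.03 roll 0.01 F [ 0.4 -0.4 -2.2] w 0.0045 q [-0.6   0.55  0.37  1.95 -0.3   0.7  -0.05]
```

```bash
python3 -m inch '[{"jaw":0,"translation":[0,-0.5,0],"rot":[0,0,0]},{"jaw":0,"translation":[0,-1,0],"rot":[0,0,0]},{"jaw":0,"translation":[0,-1.5,0],"rot":[0,0,0]},{"jaw":0,"translation":[0,-1,0],"rot":[0,0,0]},{"jaw":0,"translation":[0,-0.5,0],"rot":[0,0,0]}]' 
python3 - <<'E'
from h import *
st(); shot('top','t2')
E
```

```text
time_s: 4.15
ee_pos: [0.485, 0.1326, 0.037]
tcp_rot: [-2.223, -2.22, 0.0]
force: [2.2, -0.5, -1.8]
grip_width: 0.0046
t 4.15 tcp [0.485  0.1326 0.037 ] grasp [0.485  0.1326 0.045 ] yaw -0.09 tilt -0.01 roll 0.0 F [ 2.2 -0.5 -1.8] w 0.0046 q [-0.64  0.49  0.38  2.06 -0.29  0.65 -0.07]
```

```bash
python3 - <<'E'
import cv2
i=cv2.imread('pics/t2.png')
cv2.imwrite('pics/t2c.png',cv2.resize(i[105:225,185:335],None,fx=5,fy=5,interpolation=cv2.INTER_CUBIC))
E
```

```text
(no output)
```

View pics/t2c.png

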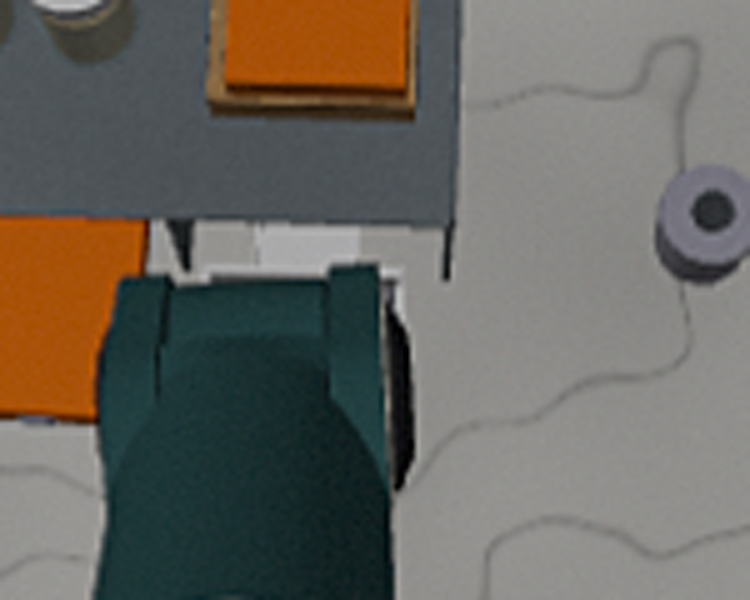

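The tray follows: its end wall is now out at about (305,275) in the crop. I'll continue.

```bash
python3 -m inch '[{"jaw":0,"translation":[0,-1,0],"rot":[0,0,0]},{"jaw":0,"translation":[0,-2,0],"rot":[0,0,0]},{"jaw":0,"translation":[0,-2.5,0],"rot":[0,0,0]},{"jaw":0,"translation":[0,-2.5,0],"rot":[0,0,0]},{"jaw":0,"translation":[0,-2,0],"rot":[0,0,0]}]'; python3 -m inch '[{"jaw":0,"translation":[0,-1.5,0],"rot":[0,0,0]},{"jaw":0,"translation":[0,-0.8,0],"rot":[0,0,0]},{"jaw":0,"translation":[0,0,0],"rot":[0,0,0]}]' 
python3 - <<'E'
from h import *
st(); shot('scene','s3')
i=cv2.imread('pics/s3.png');cv2.imwrite('pics/s3c.png',cv2.resize(i[130:250,180:330],None,fx=5,fy=5,interpolation=cv2.INTER_CUBIC))
E
```

```text
time_s: 4.82
ee_pos: [0.3847, 0.1326, 0.0369]
tcp_rot: [-2.224, -2.219, 0.0]
force: [0.8, 0.2, -2.2]
grip_width: 0.0042
time_s: 5.2
ee_pos: [0.3626, 0.1328, 0.0369]
tcp_rot: [-2.223, -2.219, 0.0]
force: [-1.5, 0.5, -1.8]
grip_width: 0.0045
t 5.2 tcp [0.3626 0.1328 0.0369] grasp [0.3626 0.1328 0.0449] yaw -0.09 tilt -0.02 roll -0.0 F [-1.5  0.5 -1.8] w 0.0045 q [-0.78  0.32  0.4   2.32 -0.25  0.53 -0.19]
```

View pics/s3c.png

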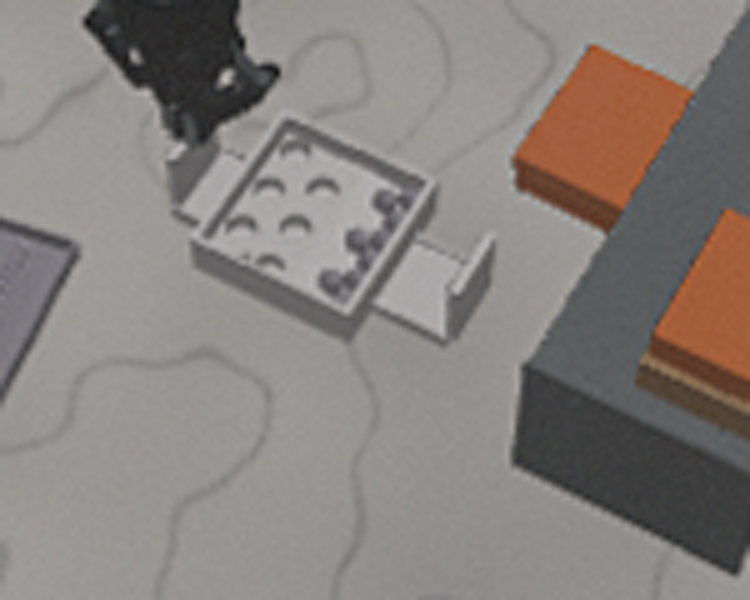

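The board is out and flat, about 7 cm clear of the rack, with the balls still in the channel at about (365,245) in the crop. I'll release and rise.

```bash
python3 -m inch '[{"jaw":0.3,"translation":[0,0,0],"rot":[0,0,0]},{"jaw":0.3,"translation":[0,0,0],"rot":[0,0,0]},{"jaw":0.3,"translation":[0,0,-2],"rot":[0,0,0]},{"jaw":0.3,"translation":[0,0,-4],"rot":[0,0,0]},{"jaw":0.3,"translation":[0,0,-4],"rot":[0,0,0]}]' 40; python3 -m inch '[{"jaw":0.3,"translation":[0,4,0],"rot":[0,0,0]},{"jaw":0.3,"translation":[0,6,0],"rot":[0,0,0]},{"jaw":0.3,"translation":[0,6,0],"rot":[0,0,0]},{"jaw":0.3,"translation":[0,4,0],"rot":[0,0,0]}]' 
python3 - <<'E'
from h import *
st(); shot('top','t4'); shot('scene','s4')
i=cv2.imread('pics/t4.png');cv2.imwrite('pics/t4c.png',cv2.resize(i[125:285,155:335],None,fx=4,fy=4,interpolation=cv2.INTER_CUBIC))
i=cv2.imread('pics/s4.png');cv2.imwrite('pics/s4c.png',cv2.resize(i[130:250,180:330],None,fx=5,fy=5,interpolation=cv2.INTER_CUBIC))
E
```

```text
time_s: 5.88
ee_pos: [0.363, 0.1324, 0.138]
tcp_rot: [2.224, 2.218, -0.001]
force: [-0.4, 0.3, 0.5]
grip_width: 0.0257
time_s: 6.38
ee_pos: [0.5653, 0.132, 0.1365]
tcp_rot: [2.223, 2.219, -0.0]
force: [-0.1, -0.4, 0.5]
grip_width: 0.0258
t 6.38 tcp [0.5653 0.132  0.1365] grasp [0.5653 0.132  0.1445] yaw -0.12 tilt 0.02 roll -0.03 F [-0.1 -0.4  0.5] w 0.0258 q [-0.67  0.46  0.5   1.81 -0.27  0.93 -0.05]
```

View pics/t4c.png

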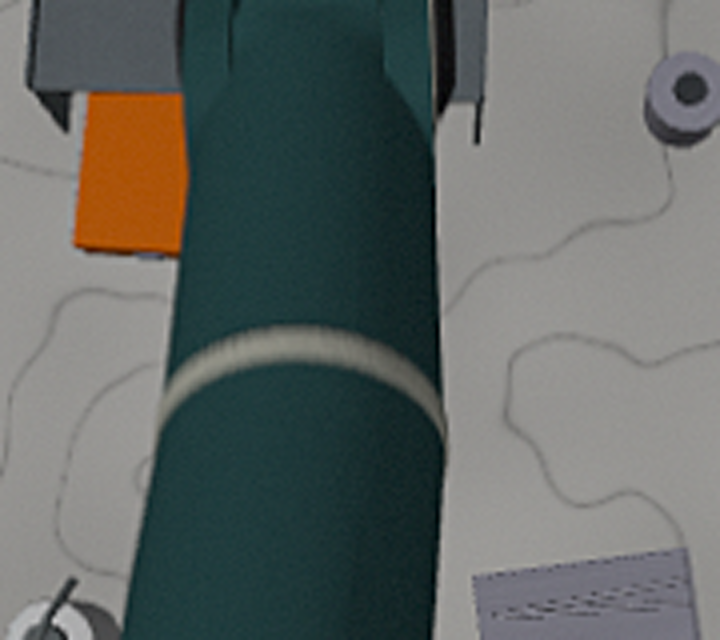

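View pics/s4c.png

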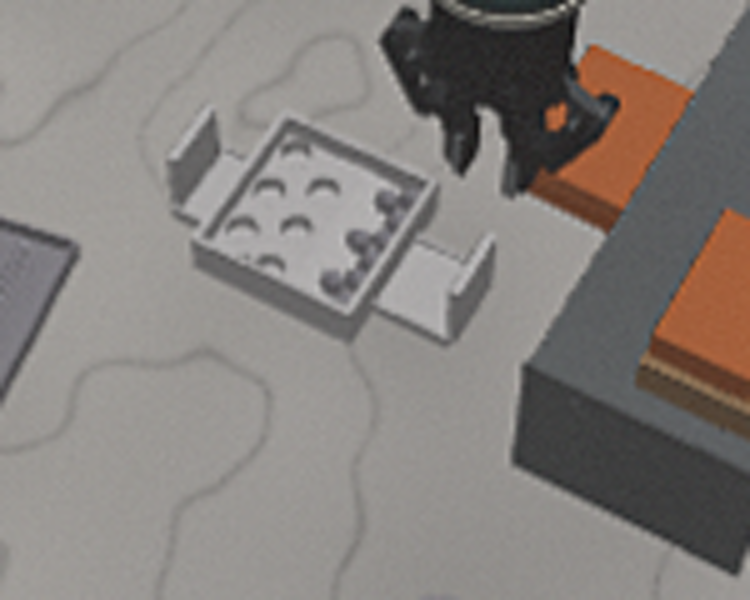

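```bash
python3 - <<'E'
from h import *
A=lambda x,y:(180+x/5-.4,130+y/5-.4)
W=[px2w('scene',None,*A(*p),z=.036) for p in[(288,118),(437,183),(352,312),(192,240)]]
t,th,e=fit2d([[-.032,.057],[.082,.057],[.082,-.057],[-.032,-.057]],W);print('board',t,np.degrees(th),e)
print('grip',t+.135*np.array([np.cos(th),np.sin(th)]))
for p in [(488,236),(450,290)]: print(px2w('scene',None,*A(*p),z=.058))
plan([.5625,.132,.036],tool(0),4)
E
```

```text
board [0.42867516 0.13109228] -0.15672223930649262 [0.00539579 0.00239522 0.00428186 0.00088332]
grip [0.56367465 0.13072301]
[0.56094787 0.15322255 0.058     ]
[0.55877987 0.10788093 0.058     ]
[0.02, -0.09, 2.51] [0.0, 0.0, 0.0]
[0.02, -0.09, 2.51] [0.0, 0.0, -0.1]
[0.01, -0.1, 2.51] [0.0, 0.0, 0.0]
[0.02, -0.09, 2.5] [0.1, 0.1, -0.1]
end [0.5625 0.132  0.036 ] err [-0.04 -0.03 -0.05] [-0.03 -0.01  0.02]
```

```bash
python3 -m inch '[{"jaw":0.3,"translation":[0,-0.2,2.5],"rot":[0,0,0]},{"jaw":0.3,"translation":[0,-0.1,3],"rot":[0,0,0]},{"jaw":0.3,"translation":[0,0,3],"rot":[0,0,0]},{"jaw":0.3,"translation":[0,0,1.7],"rot":[0,0,0]},{"jaw":0.3,"translation":[0,0,0],"rot":[0,0,0]}]'
python3 - <<'E'
from h import *
st(); shot('scene','s5')
i=cv2.imread('pics/s5.png');cv2.imwrite('pics/s5c.png',cv2.resize(i[130:250,180:330],None,fx=5,fy=5,interpolation=cv2.INTER_CUBIC))
E
```

```text
time_s: 7.1
ee_pos: [0.5593, 0.1321, 0.0343]
tcp_rot: [-2.223, -2.219, 0.002]
force: [-0.2, 0.2, 0.8]
grip_width: 0.0258
t 7.1 tcp [0.5593 0.1321 0.0343] grasp [0.5593 0.1321 0.0423] yaw -0.12 tilt -0.09 roll -0.04 F [-0.2  0.2  0.8] w 0.0258 q [-0.62  0.6   0.43  1.88 -0.36  0.74  0.01]
```

View pics/s5c.png

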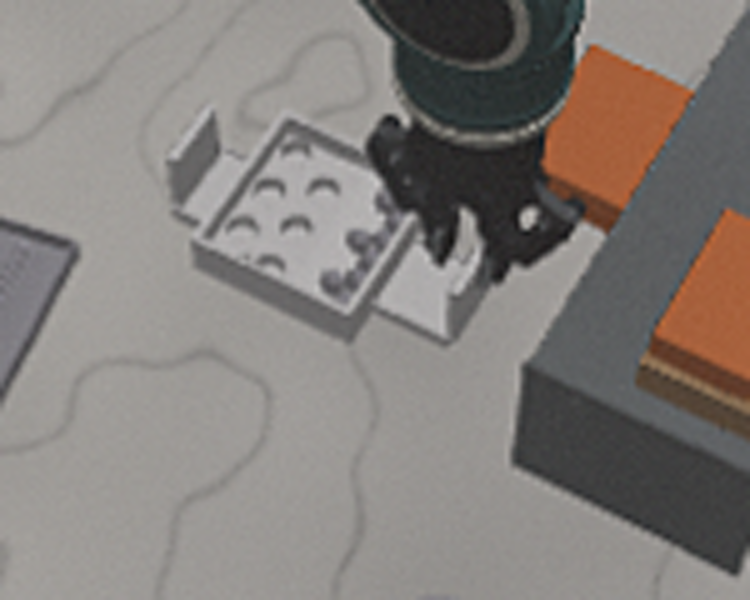

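The channel-end plate at about (468,280) in the crop is between the fingers. I'll nudge +3 mm and grip hard.

```bash
python3 -m inch '[{"jaw":0.3,"translation":[0,0.3,0],"rot":[0,0,0]},{"jaw":0,"translation":[0,0,0],"rot":[0,0,0]},{"jaw":0,"translation":[0,0,0],"rot":[0,0,0]},{"jaw":0,"translation":[0,0,0],"rot":[0,0,0]},{"jaw":0,"translation":[0,0,0],"rot":[0,0,0]}]' 110
python3 - <<'E'
from h import *
st(); 
E
```

```text
time_s: 7.78
ee_pos: [0.5635, 0.1325, 0.0361]
tcp_rot: [2.223, 2.219, 0.002]
force: [-3.3, 0.1, 11.1]
grip_width: 0.0035
t 7.78 tcp [0.5635 0.1325 0.0361] grasp [0.5635 0.1325 0.0441] yaw -0.12 tilt 0.09 roll 0.04 F [-3.3  0.1 11.1] w 0.0035 q [-0.62  0.6   0.43  1.87 -0.36  0.74  0.01]
```

```bash
python3 -m inch '[{"jaw":0,"translation":[0,0,-1],"rot":[0,0,0]},{"jaw":0,"translation":[0,0,-2],"rot":[0,0,0]},{"jaw":0,"translation":[0,0,-3],"rot":[0,0,0]},{"jaw":0,"translation":[-0.5,0,-4],"rot":[0,0,0]},{"jaw":0,"translation":[-1,-0.5,-4],"rot":[0,0,0]}]'
python3 -m inch '[{"jaw":0,"translation":[-1.5,-1,-4],"rot":[0,0,0]},{"jaw":0,"translation":[-2,-1,-3],"rot":[0,0,0]},{"jaw":0,"translation":[-1.5,-1,-2],"rot":[0,0,0]},{"jaw":0,"translation":[-1,-0.5,-1],"rot":[0,0,0]},{"jaw":0,"translation":[-0.5,0,0],"rot":[0,0,0]}]'
python3 - <<'E'
from h import *
st(); shot('scene','s6')
i=cv2.imread('pics/s6.png');cv2.imwrite('pics/s6c.png',cv2.resize(i[130:280,160:330],None,fx=4,fy=4,interpolation=cv2.INTER_CUBIC))
E
```

```text
time_s: 8.4
ee_pos: [0.5579, 0.1174, 0.1773]
tcp_rot: [2.223, 2.219, 0.001]
force: [-0.0, 0.0, -3.1]
grip_width: 0.0032
time_s: 9.02
ee_pos: [0.5227, 0.0522, 0.2756]
tcp_rot: [2.224, 2.219, 0.002]
force: [0.5, 1.0, -4.7]
grip_width: 0.0032
t 9.03 tcp [0.5227 0.0522 0.2756] grasp [0.5227 0.0521 0.2836] yaw -0.12 tilt 0.07 roll 0.04 F [ 0.5  1.  -4.7] w 0.0032 q [-0.67  0.2   0.6   1.8  -0.12  1.17 -0.04]
```

View pics/s6c.png

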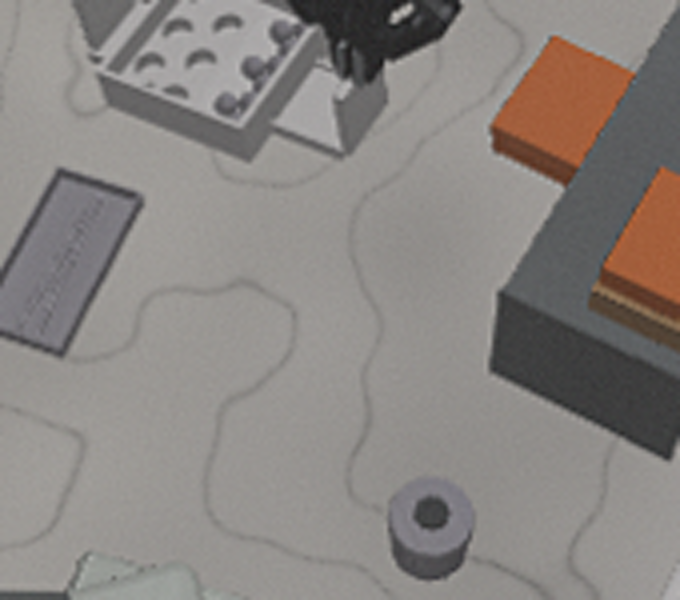

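```bash
cat >> h.py <<'E'
def plane(cam,d,poly):
    m=np.zeros(d.shape,np.uint8);cv2.fillPoly(m,[np.array(poly,np.int32)],1)
    v,u=np.nonzero(m*(d>0));P=np.array([px2w(cam,d,a,b) for a,b in zip(u,v)])
    c=np.median(P,0)
    for k in range(6):
        _,_,V=np.linalg.svd(P-P.mean(0));n=V[2]*np.sign(V[2][2]);r=(P-P.mean(0))@n;P=P[np.abs(r-np.median(r))<max(.0015,1.0*np.std(r))]
    return P.mean(0),n,len(P)
def tiltof(n,yaw):
    b=R.from_euler('z',-yaw,degrees=True).apply(n);return np.degrees([np.arcsin(-b[0]),np.arcsin(-b[1])]).round(2)
E
python3 - <<'E'
from h import *
d=np.load('pics/s6.npy'); A=lambda x,y:(160+x/4,130+y/4)
c,n,k=plane('scene',d,[A(110,72),A(200,5),A(285,20),A(225,98)]);print(c.round(4),n.round(3),k,tiltof(n,0))
c,n,k=plane('scene',d,[A(275,112),A(310,80),A(345,90),A(338,145)]);print(c.round(4),n.round(3),k,tiltof(n,0))
E
```

```text
[0.4041 0.0507 0.2429] [-0.117  0.016  0.993] 265 [ 6.73 -0.89]
[0.4994 0.0437 0.2542] [-0.789 -0.518  0.331] 27 [52.06 31.21]
```

```bash
for i in 1; do python3 -m inch '[{"jaw":0,"translation":[0,0,0],"rot":[-1,0,0]},{"jaw":0,"translation":[0,0,0],"rot":[-2,0,0]},{"jaw":0,"translation":[0,0,0],"rot":[-2,0,0]},{"jaw":0,"translation":[0,0,0],"rot":[-2,0,0]},{"jaw":0,"translation":[0,0,0],"rot":[-2,0,0]}]' 120; done
python3 -m inch '[{"jaw":0,"translation":[0,0,0],"rot":[-2,0,0]},{"jaw":0,"translation":[0,0,0],"rot":[-2,0,0]},{"jaw":0,"translation":[0,0,0],"rot":[-2,0,0]},{"jaw":0,"translation":[0,0,0],"rot":[-2,0,0]},{"jaw":0,"translation":[0,0,0],"rot":[-2,0,0]}]'
python3 -m inch '[{"jaw":0,"translation":[0,0,0],"rot":[-2,0,0]},{"jaw":0,"translation":[0,0,0],"rot":[-2,0,0]},{"jaw":0,"translation":[0,0,0],"rot":[-2,0,0]},{"jaw":0,"translation":[0,0,0],"rot":[-2,0,0]},{"jaw":0,"translation":[0,0,0],"rot":[-1,0,0]}]'
python3 -m inch '[{"jaw":0,"translation":[0,0,0],"rot":[0,0,0]},{"jaw":0,"translation":[0,0,0],"rot":[0,0,0]},{"jaw":0,"translation":[0,0,0],"rot":[0,0,0]},{"jaw":0,"translation":[0,0,0],"rot":[0,0,0]}]'
python3 - <<'E'
from h import *
st(); shot('scene','s7'); st()
i=cv2.imread('pics/s7.png');cv2.imwrite('pics/s7c.png',cv2.resize(i[80:230,130:300],None,fx=4,fy=4,interpolation=cv2.INTER_CUBIC))
E
```

```text
time_s: 9.7
ee_pos: [0.5225, 0.0529, 0.2742]
tcp_rot: [2.14, 2.138, 0.168]
force: [0.3, 0.2, -3.7]
grip_width: 0.0032
time_s: 10.32
ee_pos: [0.5224, 0.053, 0.2742]
tcp_rot: [2.042, 2.04, 0.342]
force: [0.7, 0.1, -3.2]
grip_width: 0.0033
time_s: 10.95
ee_pos: [0.5222, 0.0529, 0.2743]
tcp_rot: [1.949, 1.947, 0.485]
force: [-0.2, 0.4, -4.8]
grip_width: 0.003
time_s: 11.45
ee_pos: [0.5228, 0.0524, 0.2749]
tcp_rot: [1.95, 1.946, 0.485]
force: [0.6, 0.3, -3.8]
grip_width: 0.0029
t 11.45 tcp [0.5228 0.0524 0.2749] grasp [0.519  0.0524 0.282 ] yaw -0.11 tilt 27.99 roll -0.01 F [ 0.6  0.3 -3.8] w 0.0029 q [-0.77 -0.11  0.51  2.17  0.3   0.61 -0.45]
t 11.5 tcp [0.5228 0.0524 0.2749] grasp [0.519  0.0525 0.282 ] yaw -0.11 tilt 27.99 roll -0.01 F [ 0.3 -1.1 -4.4] w 0.0029 q [-0.77 -0.11  0.51  2.17  0.3   0.61 -0.45]
```

View pics/s7c.png

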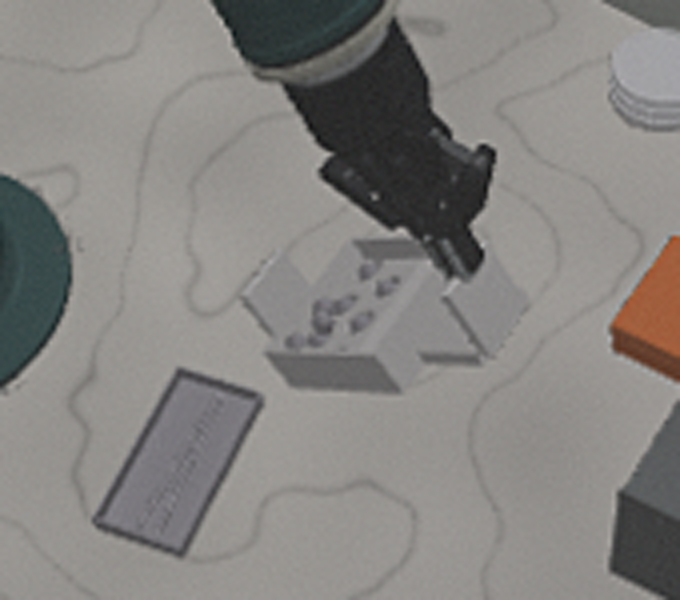

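Eight balls show on the deck or in pockets, around (270–390, 270–345) in the crop, and none are left in the channel. I'll tip back.

```bash
python3 -m inch '[{"jaw":0,"translation":[0,0,0],"rot":[1,0,0]},{"jaw":0,"translation":[0,0,0],"rot":[2,0,0]},{"jaw":0,"translation":[0,0,0],"rot":[2.5,0,0]},{"jaw":0,"translation":[0,0,0],"rot":[2.5,0,0]},{"jaw":0,"translation":[0,0,0],"rot":[2.5,0,0]}]'
python3 -m inch '[{"jaw":0,"translation":[0,0,0],"rot":[2.5,0,0]},{"jaw":0,"translation":[0,0,0],"rot":[2.5,0,0]},{"jaw":0,"translation":[0,0,0],"rot":[2.5,0,0]},{"jaw":0,"translation":[0,0,0],"rot":[2.5,0,0]},{"jaw":0,"translation":[0,0,0],"rot":[2.5,0,0]}]'
python3 -m inch '[{"jaw":0,"translation":[0,0,0],"rot":[2.5,0,0]},{"jaw":0,"translation":[0,0,0],"rot":[2.5,0,0]},{"jaw":0,"translation":[0,0,0],"rot":[2.5,0,0]},{"jaw":0,"translation":[0,0,0],"rot":[2,0,0]},{"jaw":0,"translation":[0,0,0],"rot":[1,0,0]}]'
python3 - <<'E'
from h import *
st(); shot('scene','s8')
i=cv2.imread('pics/s8.png');cv2.imwrite('pics/s8c.png',cv2.resize(i[80:230,130:300],None,fx=4,fy=4,interpolation=cv2.INTER_CUBIC))
E
```

```text
time_s: 12.12
ee_pos: [0.5229, 0.0527, 0.2751]
tcp_rot: [2.059, 2.056, 0.315]
force: [-0.0, -0.1, -4.1]
grip_width: 0.0029
time_s: 12.75
ee_pos: [0.523, 0.0528, 0.2751]
tcp_rot: [2.179, 2.176, 0.094]
force: [0.3, 0.1, -4.1]
grip_width: 0.0027
time_s: 13.38
ee_pos: [0.5232, 0.0527, 0.2749]
tcp_rot: [-2.173, -2.17, 0.105]
force: [-0.2, -0.0, -3.8]
grip_width: 0.0031
t 13.38 tcp [0.5232 0.0527 0.2749] grasp [0.5239 0.0527 0.2828] yaw -0.08 tilt -5.54 roll 0.0 F [-0.2 -0.  -3.8] w 0.0031 q [-0.65  0.28  0.62  1.73 -0.17  1.28  0.01]
```

View pics/s8c.png

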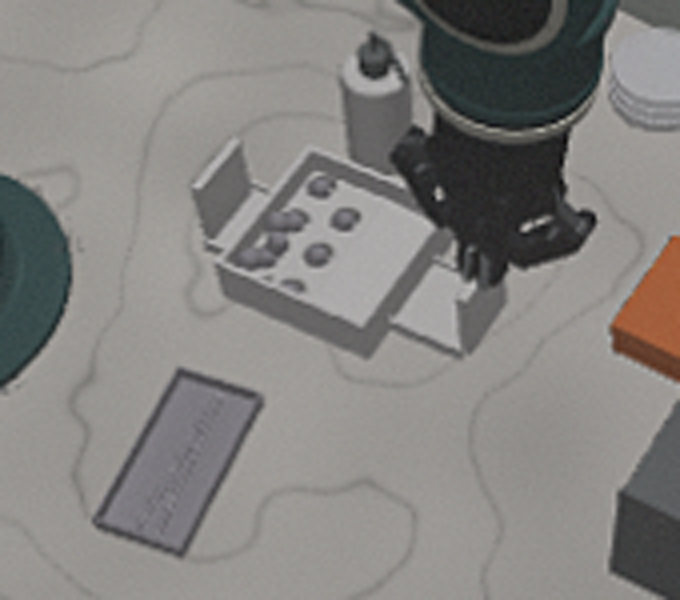

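The pockets look full, with the three extras lying by the pocket-end wall at about (250–285, 220–258) in the crop. I'll continue tipping.

```bash
python3 -m inch '[{"jaw":0,"translation":[0,0,0],"rot":[1,0,0]},{"jaw":0,"translation":[0,0,0],"rot":[2,0,0]},{"jaw":0,"translation":[0,0,0],"rot":[2,0,0]},{"jaw":0,"translation":[0,0,0],"rot":[2,0,0]},{"jaw":0,"translation":[0,0,0],"rot":[2,0,0]}]'
python3 -m inch '[{"jaw":0,"translation":[0,0,0],"rot":[2,0,0]},{"jaw":0,"translation":[0,0,0],"rot":[2,0,0]},{"jaw":0,"translation":[0,0,0],"rot":[2,0,0]},{"jaw":0,"translation":[0,0,0],"rot":[2,0,0]},{"jaw":0,"translation":[0,0,0],"rot":[2,0,0]}]'
python3 -m inch '[{"jaw":0,"translation":[0,0,0],"rot":[2,0,0]},{"jaw":0,"translation":[0,0,0],"rot":[2,0,0]},{"jaw":0,"translation":[0,0,0],"rot":[2,0,0]},{"jaw":0,"translation":[0,0,0],"rot":[2,0,0]},{"jaw":0,"translation":[0,0,0],"rot":[2,0,0]}]'
python3 -m inch '[{"jaw":0,"translation":[0,0,0],"rot":[2,0,0]},{"jaw":0,"translation":[0,0,0],"rot":[1,0,0]},{"jaw":0,"translation":[0,0,0],"rot":[0,0,0]},{"jaw":0,"translation":[0,0,0],"rot":[0,0,0]},{"jaw":0,"translation":[0,0,0],"rot":[0,0,0]}]'
python3 - <<'E'
from h import *
st(); shot('scene','s9')
i=cv2.imread('pics/s9.png');cv2.imwrite('pics/s9c.png',cv2.resize(i[80:230,130:300],None,fx=4,fy=4,interpolation=cv2.INTER_CUBIC))
E
```

```text
time_s: 14.05
ee_pos: [0.5228, 0.0526, 0.2751]
tcp_rot: [-2.088, -2.084, 0.266]
force: [0.1, 0.0, -4.2]
grip_width: 0.0032
time_s: 14.68
ee_pos: [0.5228, 0.0525, 0.275]
tcp_rot: [-1.986, -1.982, 0.432]
force: [0.3, 1.0, -3.3]
grip_width: 0.0032
time_s: 15.3
ee_pos: [0.5227, 0.0525, 0.2749]
tcp_rot: [-1.878, -1.875, 0.584]
force: [-0.2, 0.1, -3.3]
grip_width: 0.0028
time_s: 15.92
ee_pos: [0.5227, 0.0525, 0.2752]
tcp_rot: [-1.847, -1.843, 0.625]
force: [-0.9, 0.5, -4.0]
grip_width: 0.003
t 15.93 tcp [0.5227 0.0525 0.2752] grasp [0.5275 0.0525 0.2815] yaw -0.1 tilt -37.46 roll 0.01 F [-0.9  0.5 -4. ] w 0.003 q [-0.46  0.66  0.56  1.36 -0.27  1.88  0.12]
```

View pics/s9c.png

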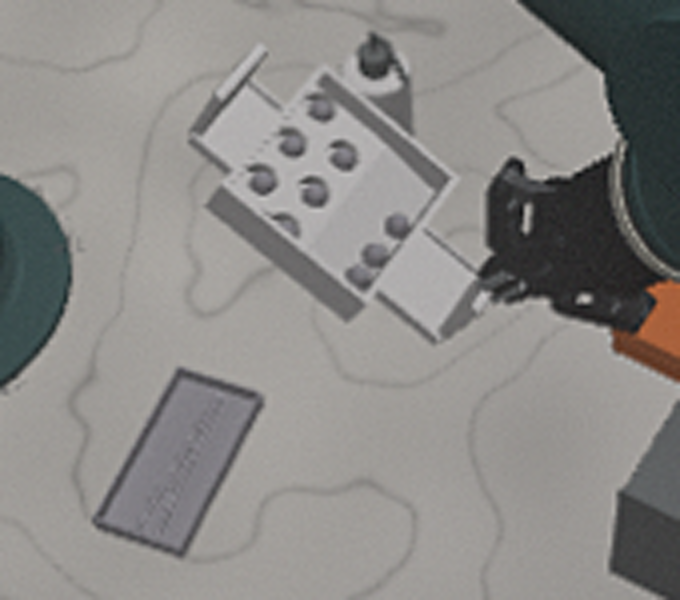

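All six pockets are filled, at about (320,107), (343,155), (315,190), (291,142), (262,178) and (285,225) in the crop. Three balls are in the channel at about (360–397, 225–275).

```bash
python3 - <<'E'
from h import *
A=lambda x,y:(130+x/4,80+y/4)
c,n,k=plane('scene',np.load('pics/s9.npy'),[A(345,105),A(425,180),A(330,240),A(320,215),A(370,165)]);print(c.round(4),n.round(3),k,tiltof(n,0))
c,n,k=plane('scene',np.load('pics/s8.npy'),[A(360,200),A(435,235),A(370,320),A(310,285)]);print(c.round(4),n.round(3),k,tiltof(n,0))
print('level'); plan([.5227,.0525,.2752],tool(-.1,-6),13)
print('yaw'); s=arm.state(); s['tcp_rot']=tool(-.1,-6).as_rotvec(); plan([.569,-.11,.2],tool(101.7,-6),16,s=s)
E
```

```text
[0.4301 0.0757 0.3027] [0.57  0.017 0.822] 209 [-34.73  -0.99]
[0.4289 0.0567 0.2503] [-0.125  0.025  0.992] 115 [ 7.16 -1.46]
level
[0.0, 0.0, 0.0] [-2.4, 0.0, 0.0]
[0.0, 0.0, 0.0] [-2.4, 0.0, 0.0]
[0.0, 0.0, 0.0] [-2.4, 0.0, 0.0]
[0.0, 0.0, 0.0] [-2.4, 0.0, 0.0]
[0.0, 0.0, 0.0] [-2.4, 0.0, 0.0]
[0.0, 0.0, 0.0] [-2.4, 0.0, 0.0]
[0.0, 0.0, 0.0] [-2.4, 0.0, 0.0]
[0.0, 0.0, 0.0] [-2.4, 0.0, 0.0]
[0.0, 0.0, 0.0] [-2.5, 0.0, 0.0]
[0.0, 0.0, 0.0] [-2.4, 0.0, 0.0]
[0.0, 0.0, 0.0] [-2.5, 0.0, 0.0]
[0.0, 0.0, 0.0] [-2.4, 0.0, 0.0]
[0.0, 0.0, -0.01] [-2.5, 0.0, 0.0]
end [0.5227 0.0525 0.2752] err [ 0.02 -0.01 -0.04] [ 0.03 -0.01 -0.01]
yaw
[-1.02, 0.34, 0.44] [0.0, -0.7, -6.3]
[-1.04, 0.23, 0.45] [0.0, -0.7, -6.3]
[-1.05, 0.11, 0.46] [0.0, -0.7, -6.3]
[-1.05, -0.01, 0.47] [0.0, -0.7, -6.3]
[-1.04, -0.12, 0.49] [0.0, -0.7, -6.3]
[-1.02, -0.23, 0.5] [0.0, -0.7, -6.3]
[-0.98, -0.34, 0.51] [0.0, -0.7, -6.3]
[-0.93, -0.45, 0.52] [0.0, -0.6, -6.3]
[-0.87, -0.55, 0.53] [0.0, -0.7, -6.4]
[-0.79, -0.64, 0.55] [0.0, -0.7, -6.3]
[-0.71, -0.72, 0.55] [0.0, -0.6, -6.4]
[-0.62, -0.8, 0.56] [0.0, -0.7, -6.3]
[-0.52, -0.86, 0.57] [-0.1, -0.6, -6.4]
[-0.42, -0.91, 0.57] [0.0, -0.7, -6.3]
[-0.31, -0.96, 0.58] [-0.1, -0.6, -6.4]
[-0.19, -0.98, 0.57] [0.0, -0.7, -6.3]
end [ 0.569 -0.11   0.2  ] err [-0.   -0.02 -0.04] [-0.01  0.02 -0.03]
```

```bash
python3 - <<'E'
import cv2
i=cv2.imread('pics/top0.png')
c=cv2.resize(i[118:228,343:460],None,fx=5,fy=5,interpolation=cv2.INTER_CUBIC);c=cv2.convertScaleAbs(c,alpha=1.6,beta=-60)
cv2.imwrite('pics/b2.png',c)
i=cv2.imread('pics/scene0.png')
c=cv2.resize(i[262:382,140:290],None,fx=5,fy=5,interpolation=cv2.INTER_CUBIC);c=cv2.convertScaleAbs(c,alpha=1.4,beta=-30)
cv2.imwrite('pics/b3.png',c)
E
```

```text
(no output)
```

View pics/b2.png

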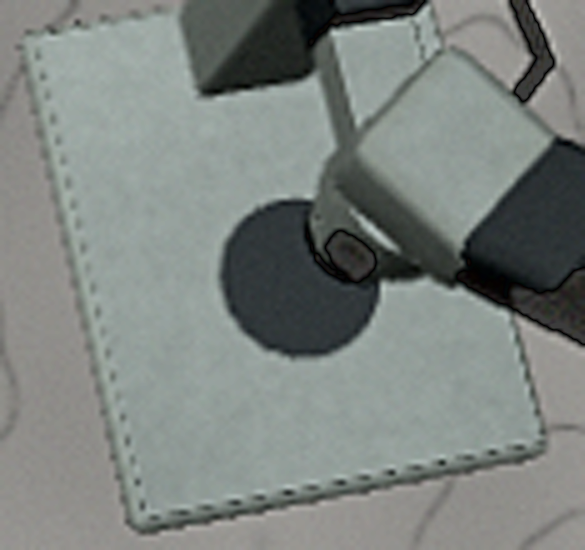

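View pics/b3.png

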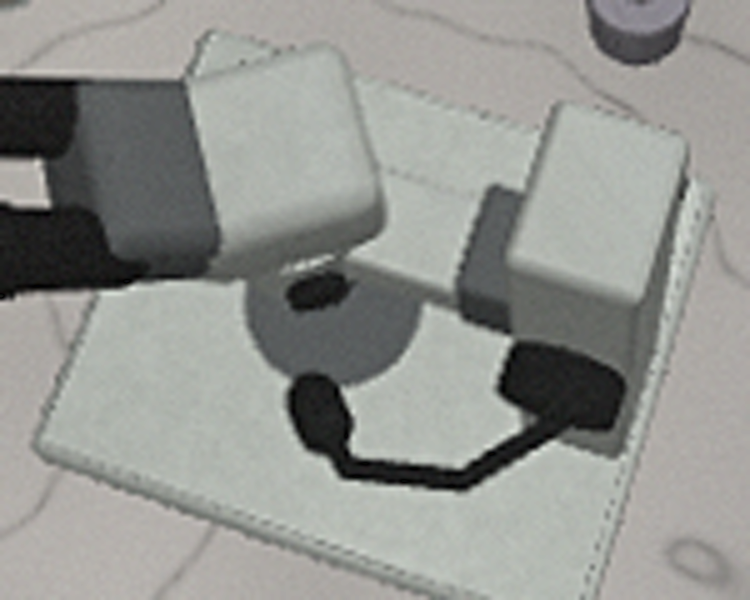

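```bash
python3 - <<'E'
from h import *
B=lambda x,y:(343+x/5-.4,118+y/5-.4)
S=lambda x,y:(140+x/5-.4,262+y/5-.4)
W=[px2w('top',None,*B(*p),z=.024) for p in[(38,48),(145,513),(541,445)]]
print(np.linalg.norm(W[0]-W[1]),np.linalg.norm(W[1]-W[2]))
t,th,e=fit2d([[.168,.118],[-.118,.118],[-.118,-.118]],W);print('scope top',t,np.degrees(th),e)
for pts in [[W[0],W[1]],[W[1],W[2]]]: print(np.degrees(np.arctan2(*(pts[0]-pts[1])[[1,0]])))
W=[px2w('scene',None,*S(*p),z=.024) for p in[(208,40),(48,438),(705,205)]]
t,th,e=fit2d([[-.118,.118],[-.118,-.118],[.168,.118]],W);print('scope scene',t,np.degrees(th),e)
# disc
P=np.array([px2w('top',None,*B(*p),z=.024) for p in[(220,277),(235,230),(258,207),(296,199),(235,325),(262,346),(300,357),(340,347),(367,323),(380,287)]])
def circ(P):
    A=np.c_[2*P[:,:2],np.ones(len(P))];x=np.linalg.lstsq(A,(P[:,:2]**2).sum(1),rcond=None)[0];return x[:2],np.sqrt(x[2]+x[0]**2+x[1]**2)
print('disc top',circ(P))
P=np.array([px2w('scene',None,*S(*p),z=.024) for p in[(245,295),(246,317),(258,347),(280,370),(383,372),(405,350),(418,325),(421,306)]])
print('disc scene',circ(P))
E
```

```text
0.2758088611578762 0.2347361549732539
scope top [ 0.59650752 -0.31745922] 11.435262710241128 [0.00525434 0.00497119 0.00083838]
11.49278840958142
100.30320261579467
scope scene [ 0.60093242 -0.32044246] 10.517774618910323 [0.00375017 0.00665362 0.00325651]
disc top (array([ 0.59893646, -0.31776851]), np.float64(0.04651305763111165))
disc scene (array([ 0.59807714, -0.31618295]), np.float64(0.04651435220095881))
```

```bash
python3 -m inch '[{"jaw":0,"translation":[0,0,0],"rot":[-1,0,0]},{"jaw":0,"translation":[0,0,0],"rot":[-2.5,0,0]},{"jaw":0,"translation":[0,0,0],"rot":[-2.5,0,0]},{"jaw":0,"translation":[0,0,0],"rot":[-2.5,0,0]},{"jaw":0,"translation":[0,0,0],"rot":[-2.5,0,0]}]'
python3 -m inch '[{"jaw":0,"translation":[0,0,0],"rot":[-2.5,0,0]},{"jaw":0,"translation":[0,0,0],"rot":[-2.5,0,0]},{"jaw":0,"translation":[0,0,0],"rot":[-2.5,0,0]},{"jaw":0,"translation":[0,0,0],"rot":[-2.5,0,0]},{"jaw":0,"translation":[0,0,0],"rot":[-2.5,0,0]}]'
python3 -m inch '[{"jaw":0,"translation":[0,0,0],"rot":[-2.5,0,0]},{"jaw":0,"translation":[0,0,0],"rot":[-2.5,0,0]},{"jaw":0,"translation":[0,0,0],"rot":[-2,0,0]},{"jaw":0,"translation":[0,0,0],"rot":[-1,0,0]},{"jaw":0,"translation":[0,0,0],"rot":[0,0,0]}]'
python3 - <<'E'
from h import *
st(); shot('scene','s10')
i=cv2.imread('pics/s10.png');cv2.imwrite('pics/s10c.png',cv2.resize(i[110:210,165:275],None,fx=6,fy=6,interpolation=cv2.INTER_CUBIC))
E
```

```text
time_s: 16.6
ee_pos: [0.5227, 0.0524, 0.2752]
tcp_rot: [-1.967, -1.963, 0.46]
force: [0.4, -0.3, -4.7]
grip_width: 0.0035
time_s: 17.23
ee_pos: [0.5225, 0.0524, 0.2752]
tcp_rot: [-2.095, -2.09, 0.254]
force: [-0.2, -0.3, -3.7]
grip_width: 0.0031
time_s: 17.85
ee_pos: [0.5225, 0.0525, 0.2752]
tcp_rot: [-2.169, -2.166, 0.113]
force: [0.2, 0.4, -4.6]
grip_width: 0.0033
t 17.85 tcp [0.5225 0.0525 0.2752] grasp [0.5233 0.0525 0.2831] yaw -0.1 tilt -5.99 roll 0.02 F [ 0.2  0.4 -4.6] w 0.0033 q [-0.66  0.28  0.62  1.73 -0.18  1.29  0.01]
```

View pics/s10c.png

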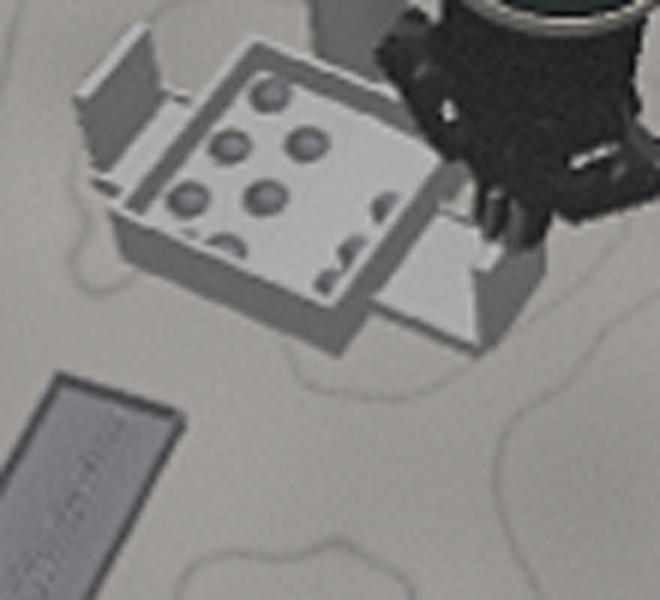

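```bash
cat >> h.py <<'E'
def pnp(cam,obj,img,tool_yaw=None):
    c=arm.get_calibration(cam);K=np.array([[c['fx'],0,c['cx']],[0,c['fy'],c['cy']],[0,0,1]]);D=np.array(c['dist_coeffs'])
    obj=np.array(obj,float)/1000;img=np.array(img,float)
    ok,rv,tv=cv2.solvePnP(obj,img,K,D,flags=cv2.SOLVEPNP_SQPNP)
    rv,tv=cv2.solvePnPRefineLM(obj,img,K,D,rv,tv)
    pr=cv2.projectPoints(obj,rv,tv,K,D)[0][:,0]
    F=np.diag([1,-1,-1.]);M=Rc(c)@F@cv2.Rodrigues(rv)[0];p=Rc(c)@F@tv.ravel()+np.array(c['origin'])
    x=M[:,0]
    print('field',p.round(4),'yaw',np.degrees(np.arctan2(x[1],x[0])).round(2),'tilt(pocket down+)',np.degrees(np.arcsin(x[2])).round(2),'roll',np.degrees(np.arcsin(M[2,1])).round(2),'grip',(p+M@[.135,0,.027]).round(4))
    print('res',(pr-img).round(1).tolist())
E
python3 - <<'E'
from h import *
A=lambda x,y:(165+x/6-.42,110+y/6-.42)
obj=[(-15,42.5,-4),(15,25.5,-4),(-15,8.5,-4),(15,-8.5,-4),(-15,-25.5,-4),(-32,57,19),(-69,25,41),(-69,-25,41),(-32,-57,19)]
img=[A(*p) for p in[(270,96),(307,145),(231,147),(266,198),(189,198),(252,38),(137,25),(76,100),(108,204)]]
pnp('scene',obj,img)
d=np.load('pics/s10.npy')
c,n,k=plane('scene',d,[A(340,130),A(415,165),A(330,260),A(285,225)]);print(c.round(4),n.round(3),k,tiltof(n,0))
for p in[(330,190),(350,170),(310,225),(250,130),(205,170)]: print(px2w('scene',d,*A(*p)).round(4))
E
```

```text
field [0.3671 0.08   0.2117] yaw -1.86 tilt(pocket down+) 6.29 roll 2.08 grip [0.4982 0.0748 0.2533]
res [[0.3, 0.5], [-0.5, -0.1], [0.1, 0.3], [-0.4, -0.3], [0.3, 0.4], [-0.3, -0.6], [0.2, -0.1], [-0.1, -0.3], [0.3, 0.2]]
[0.4312 0.0627 0.2521] [0.08  0.013 0.997] 154 [-4.59 -0.72]
[0.4275 0.0612 0.2523]
[0.429  0.0756 0.2515]
[0.4296 0.041  0.2517]
[0.3787 0.0725 0.2531]
[ 0.8358 -0.4932  1.1221]
```

```bash
cat >> h.py <<'E'
def deck(cam,d,grip,yaw,g=None):
    "depth of deck and of flange/plate tops in board coords, given grip point (world) and yaw"
    c=arm.get_calibration(cam);K=np.array([[c['fx'],0,c['cx']],[0,c['fy'],c['cy']],[0,0,1]])
    H,W=d.shape;uv=np.stack(np.meshgrid(np.arange(W),np.arange(H)),-1).reshape(-1,1,2).astype(float)
    n=cv2.undistortPoints(uv,K,np.array(c['dist_coeffs']))[:,0]
    dd=d.ravel();P=np.c_[n[:,0]*dd,-n[:,1]*dd,-dd]@Rc(c).T+np.array(c['origin']);P=P[dd>0]
    B=R.from_euler('z',-yaw,degrees=True).apply(P-np.array(grip))+[.135,0,.027]  # nominal board coords
    def sel(x0,x1,y0,y1,z0,z1): 
        m=(B[:,0]>x0)&(B[:,0]<x1)&(B[:,1]>y0)&(B[:,1]<y1)&(B[:,2]>z0)&(B[:,2]<z1); return B[m]
    Q=sel(-.028,.031,-.05,.05,-.03,.03)
    far=np.min(np.linalg.norm(Q[:,None,:2]-PK[None],axis=2),1)>.0125
    Q=Q[far]
    A=np.c_[Q[:,:2],np.ones(len(Q))]
    x=np.zeros(3);w=np.ones(len(Q),bool)
    for k in range(8):
        x=np.linalg.lstsq(A[w],Q[w,2],rcond=None)[0];r=Q[:,2]-A@x;w=np.abs(r)<max(.002,1.5*np.median(np.abs(r)))
    print('deck: pitch(+pocket down)',np.degrees(np.arctan(x[0])).round(2),'roll',np.degrees(np.arctan(x[1])).round(2),'z at field',(x[2]*1000).round(1),'n',w.sum(),'res',(np.std(r[w])*1000).round(2))
    T=sel(-.08,-.055,-.03,.03,.0,.06)
    if len(T): print('pocket plate top z',np.percentile(T[:,2],[90,97,99]).round(4),'y range',np.percentile(T[:,1],[2,98]).round(4),'n',len(T))
    for y0 in(-.08,.04):
        T=sel(-.04,.09,y0,y0+.04,.0,.05);T=T[T[:,2]>np.percentile(T[:,2],92)-.004] if len(T) else T
        if len(T)>10: print('rim y',np.median(T[:,1]).round(4),'slope',np.degrees(np.polyfit(T[:,0],T[:,2],1)[0]).round(2),len(T),'z',np.median(T[:,2]).round(4))
    return B
E
python3 - <<'E'
from h import *
deck('scene',np.load('pics/s10.npy'),[.5233,.0525,.2831],-.1)
deck('scene',np.load('pics/s6.npy'),[.5227,.0521,.2836],-.1)
deck('scene',np.load('pics/s4.npy'),[.5635,.1325,.044],-.1)
E
```

```text
deck: pitch(+pocket down) 1.61 roll -0.49 z at field -3.7 n 253 res 1.19
pocket plate top z [0.0355 0.0367 0.0378] y range [-0.0252  0.0239] n 176
rim y -0.0563 slope 1.28 81 z 0.016
rim y 0.053 slope 1.21 52 z 0.0154
deck: pitch(+pocket down) 5.67 roll 0.16 z at field -15.0 n 230 res 1.1
pocket plate top z [0.02   0.0211 0.0213] y range [-0.0247  0.0234] n 122
rim y -0.0558 slope 3.08 50 z 0.0105
rim y 0.0526 slope 1.92 36 z 0.0063
deck: pitch(+pocket down) 0.23 roll -0.18 z at field 0.2 n 161 res 1.22
pocket plate top z [0.0412 0.0446 0.0459] y range [-0.027   0.0206] n 108
rim y -0.0561 slope 0.65 62 z 0.0187
rim y 0.0526 slope 0.32 55 z 0.0189
```

```bash
cat >> h.py <<'E'
def gplan(g,yaw,tilt,n,**k):
    r=tool(yaw,tilt); plan(np.array(g)+.008*r.as_matrix()[:,2],r,n,**k)
E
python3 - <<'E'
from h import *
gplan([.509,.032,.25],101,-7.6,16,dt=1)
E
```

```text
[-0.1, -0.1, 0.2] [0.1, -0.7, -6.3]
[-0.1, -0.1, 0.2] [0.1, -0.8, -6.3]
[-0.1, -0.1, 0.2] [0.1, -0.8, -6.3]
[-0.1, -0.1, 0.2] [0.1, -0.8, -6.3]
[-0.1, -0.1, 0.2] [0.1, -0.7, -6.3]
[-0.1, -0.1, 0.2] [0.1, -0.8, -6.3]
[-0.1, -0.1, 0.2] [0.1, -0.8, -6.3]
[0.0, -0.1, 0.2] [0.0, -0.8, -6.3]
[0.0, -0.1, 0.2] [0.1, -0.7, -6.2]
[0.0, -0.1, 0.2] [0.0, -0.8, -6.3]
[0.0, -0.2, 0.3] [0.1, -0.7, -6.2]
[0.0, -0.1, 0.2] [0.0, -0.8, -6.3]
[0.1, -0.1, 0.3] [0.1, -0.7, -6.2]
[0.1, -0.1, 0.2] [0.0, -0.8, -6.3]
[0.1, -0.2, 0.3] [0.1, -0.7, -6.2]
[0.1, -0.1, 0.2] [0.0, -0.8, -6.3]
end [0.5088 0.0313 0.2425] err [ 0.38 -0.31 -0.39] [0.01 0.04 0.03]
```

```bash
python3 -m inch '[{"jaw":0,"translation":[0,0,0],"rot":[0.5,-0.3,-2.5]},{"jaw":0,"translation":[-0.1,-0.1,0.2],"rot":[0.5,-0.6,-5]},{"jaw":0,"translation":[-0.1,-0.1,0.2],"rot":[0.4,-0.8,-6.3]},{"jaw":0,"translation":[-0.1,-0.1,0.2],"rot":[0.1,-0.8,-6.3]},{"jaw":0,"translation":[-0.1,-0.1,0.2],"rot":[0,-0.8,-6.3]}]'
python3 -m inch '[{"jaw":0,"translation":[-0.1,-0.1,0.2],"rot":[0,-0.8,-6.3]},{"jaw":0,"translation":[-0.1,-0.1,0.2],"rot":[0,-0.8,-6.3]},{"jaw":0,"translation":[0,-0.1,0.2],"rot":[0,-0.8,-6.3]},{"jaw":0,"translation":[0,-0.1,0.2],"rot":[0,-0.8,-6.3]},{"jaw":0,"translation":[0,-0.1,0.2],"rot":[0,-0.8,-6.3]}]'
python3 - <<'E'
from h import *
st();gplan([.509,.032,.25],101,-7.6,8,dt=1)
E
```

```text
time_s: 18.52
ee_pos: [0.5187, 0.0475, 0.2672]
tcp_rot: [-1.61, -2.611, 0.172]
force: [-0.5, 0.2, -4.3]
grip_width: 0.003
time_s: 19.15
ee_pos: [0.5148, 0.0419, 0.2579]
tcp_rot: [-0.842, -2.98, 0.194]
force: [1.0, -0.1, -3.8]
grip_width: 0.0027
t 19.15 tcp [0.5148 0.0419 0.2579] grasp [0.5154 0.0428 0.2659] yaw 58.46 tilt -7.5 roll 0.2 F [ 1.  -0.1 -3.8] w 0.0027 q [-0.59  0.25  0.46  1.78 -0.01  1.22  0.89]
[0.0, -0.1, 0.2] [0.0, -0.7, -5.3]
[0.0, -0.1, 0.2] [0.0, -0.7, -5.3]
[0.0, -0.1, 0.2] [0.0, -0.7, -5.3]
[0.0, -0.1, 0.2] [0.0, -0.7, -5.3]
[0.1, -0.1, 0.2] [0.1, -0.7, -5.2]
[0.1, -0.2, 0.2] [0.0, -0.8, -5.3]
[0.1, -0.1, 0.3] [0.1, -0.7, -5.2]
[0.0, -0.2, 0.2] [0.0, -0.8, -5.3]
end [0.5096 0.0306 0.2424] err [-0.4   0.41 -0.32] [0.   0.04 0.03]
```

```bash
python3 -m inch '[{"jaw":0,"translation":[0,-0.1,0.2],"rot":[0,-0.8,-6.3]},{"jaw":0,"translation":[0,-0.1,0.2],"rot":[0,-0.8,-6.3]},{"jaw":0,"translation":[0,-0.1,0.2],"rot":[0,-0.8,-6.3]},{"jaw":0,"translation":[0,-0.1,0.2],"rot":[0,-0.8,-6.3]},{"jaw":0,"translation":[0.1,-0.1,0.2],"rot":[0.1,-0.8,-6.3]}]'
python3 -m inch '[{"jaw":0,"translation":[0.1,-0.2,0.2],"rot":[0,-0.8,-5.8]},{"jaw":0,"translation":[0.1,-0.1,0.2],"rot":[0,-0.5,-3.5]},{"jaw":0,"translation":[0,0,0],"rot":[0,-0.2,-1.5]},{"jaw":0,"translation":[0,0,0],"rot":[0,0,0]}]'
python3 - <<'E'
from h import *
st(); shot('scene','s11')
i=cv2.imread('pics/s11.png');cv2.imwrite('pics/s11c.png',cv2.resize(i[150:300,140:310],None,fx=4,fy=4,interpolation=cv2.INTER_CUBIC))
s=arm.state();r=R.from_rotvec(s['tcp_rot']);g=s['ee_pos']-.008*r.as_matrix()[:,2];y=r.as_matrix()[:,1]
deck('scene',np.load('pics/s11.npy'),g,np.degrees(np.arctan2(y[1],y[0])))
gplan([.509,.032,.095],101,-7.6,6)
E
```

```text
time_s: 19.77
ee_pos: [0.5117, 0.0362, 0.2486]
tcp_rot: [0.005, -3.129, 0.204]
force: [0.1, 0.2, -4.8]
grip_width: 0.0034
time_s: 20.27
ee_pos: [0.5099, 0.0327, 0.2453]
tcp_rot: [-0.296, 3.112, -0.202]
force: [-0.6, 1.1, -4.2]
grip_width: 0.0029
t 20.27 tcp [0.5099 0.0327 0.2453] grasp [0.5097 0.0337 0.2533] yaw 100.88 tilt -7.4 roll 0.2 F [-0.6  1.1 -4.2] w 0.0029 q [-0.53  0.19  0.37  1.88  0.07  1.09  1.56]
deck: pitch(+pocket down) -1.7 roll -0.05 z at field -0.8 n 266 res 0.99
pocket plate top z [0.0395 0.0404 0.041 ] y range [-0.0241  0.0244] n 207
rim y -0.0539 slope 0.18 95 z 0.0179
rim y 0.0546 slope 0.44 104 z 0.0178
[0.01, 0.31, 2.62] [0.0, 0.0, 0.0]
[0.01, 0.32, 2.62] [0.0, 0.0, 0.0]
[0.01, 0.31, 2.62] [0.0, -0.1, 0.0]
[0.01, 0.32, 2.62] [0.1, 0.0, 0.0]
[0.01, 0.32, 2.62] [0.0, -0.1, -0.1]
[0.02, 0.32, 2.62] [0.1, 0.0, 0.0]
end [0.5092 0.031  0.087 ] err [-0.01 -0.03  0.03] [-0.01 -0.   -0.04]
```

View pics/s11c.png

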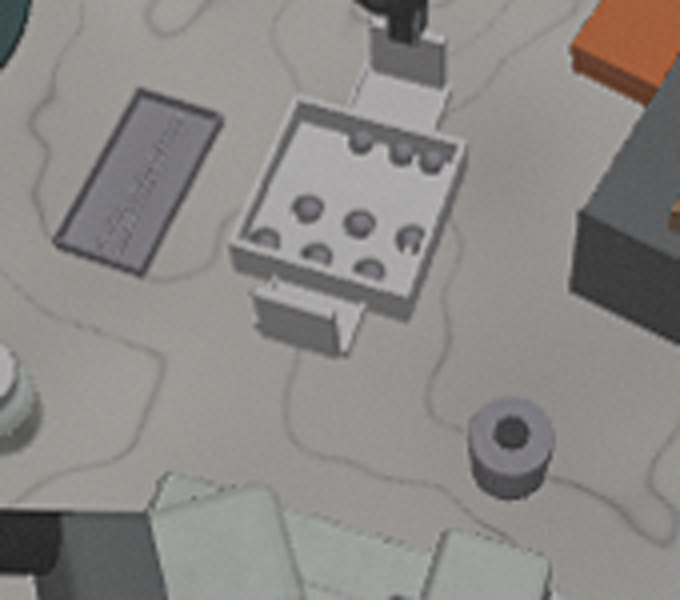

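```bash
python3 -m inch '[{"jaw":0,"translation":[0,0.2,1.5],"rot":[0,0,0]},{"jaw":0,"translation":[0,0.4,3],"rot":[0,0,0]},{"jaw":0,"translation":[0,0.5,4],"rot":[0,0,0]},{"jaw":0,"translation":[0,0.5,4],"rot":[0,0,0]},{"jaw":0,"translation":[0,0.3,2.5],"rot":[0,0,0]}]'
python3 -m inch '[{"jaw":0,"translation":[0,0.2,1.2],"rot":[0,0,0]},{"jaw":0,"translation":[0,0,0],"rot":[0,0,0]}]'
python3 - <<'E'
from h import *
st()
d=np.array([np.cos(np.radians(101)),np.sin(np.radians(101))]);x=np.array([d[1],-d[0]])
f=np.array([.572,-.1845])
print('off',f+.08*d-.02*x); gplan([*(f+.08*d-.02*x),.088],101,-7.6,6)
E
```

```text
time_s: 20.95
ee_pos: [0.5083, 0.0319, 0.0915]
tcp_rot: [-0.297, 3.114, -0.203]
force: [0.6, 0.3, -4.8]
grip_width: 0.0028
time_s: 21.2
ee_pos: [0.5091, 0.0325, 0.0815]
tcp_rot: [-0.297, 3.113, -0.203]
force: [-0.8, 0.2, -2.9]
grip_width: 0.0029
t 21.2 tcp [0.5091 0.0325 0.0815] grasp [0.5089 0.0335 0.0894] yaw 100.93 tilt -7.42 roll 0.23 F [-0.8  0.2 -2.9] w 0.0029 q [-0.49  0.41  0.34  2.02 -0.01  0.73  1.59]
off [ 0.53710274 -0.10978601]
[-0.01, -2.41, 0.34] [0.0, 0.0, 0.0]
[-0.01, -2.41, 0.34] [0.0, 0.0, 0.0]
[-0.01, -2.41, 0.34] [0.0, -0.1, 0.0]
[-0.01, -2.41, 0.34] [0.1, 0.0, 0.0]
[-0.01, -2.41, 0.34] [0.0, -0.1, 0.0]
[-0.01, -2.41, 0.33] [0.1, 0.0, -0.1]
end [ 0.5373 -0.1108  0.0801] err [-0.01 -0.02 -0.05] [-0.02 -0.05  0.03]
```

```bash
python3 -m inch '[{"jaw":0,"translation":[0,-1,0.14],"rot":[0,0,0]},{"jaw":0,"translation":[0,-2,0.27],"rot":[0,0,0]},{"jaw":0,"translation":[0,-3,0.4],"rot":[0,0,0]},{"jaw":0,"translation":[0,-3,0.4],"rot":[0,0,0]},{"jaw":0,"translation":[0,-3,0.4],"rot":[0,0,0]}]'
python3 -m inch '[{"jaw":0,"translation":[0,-1.7,0.27],"rot":[0,0,0]},{"jaw":0,"translation":[0,-0.8,0.14],"rot":[0,0,0]},{"jaw":0,"translation":[0,0,0],"rot":[0,0,0]}]'
python3 - <<'E'
from h import *
st(); shot('scene','s12'); shot('top','t12')
i=cv2.imread('pics/s12.png');a=cv2.resize(i[190:370,130:310],None,fx=3,fy=3,interpolation=cv2.INTER_CUBIC);cv2.imwrite('pics/s12c.png',a)
i=cv2.imread('pics/t12.png');a=cv2.resize(i[100:240,300:460],None,fx=4,fy=4,interpolation=cv2.INTER_CUBIC);cv2.imwrite('pics/t12c.png',a)
s=arm.state();r=R.from_rotvec(s['tcp_rot']);g=s['ee_pos']-.008*r.as_matrix()[:,2];y=r.as_matrix()[:,1]
deck('scene',np.load('pics/s12.npy'),g,np.degrees(np.arctan2(y[1],y[0])))
E
```

```text
time_s: 21.82
ee_pos: [0.533, -0.0881, 0.0826]
tcp_rot: [-0.296, 3.11, -0.202]
force: [-0.5, 0.4, -4.4]
grip_width: 0.0029
time_s: 22.2
ee_pos: [0.5372, -0.1111, 0.0808]
tcp_rot: [-0.297, 3.111, -0.202]
force: [-0.5, 0.2, -3.8]
grip_width: 0.0031
t 22.2 tcp [ 0.5372 -0.1111  0.0808] grasp [ 0.537  -0.1101  0.0887] yaw 100.92 tilt -7.4 roll 0.16 F [-0.5  0.2 -3.8] w 0.0031 q [-0.21  0.46  0.35  1.96 -0.04  0.72  1.9 ]
deck: pitch(+pocket down) 0.01 roll 0.3 z at field -0.8 n 92 res 1.28
rim y -0.0538 slope 1.05 67 z 0.0186
rim y 0.0539 slope 0.78 48 z 0.0193
```

View pics/s12c.png

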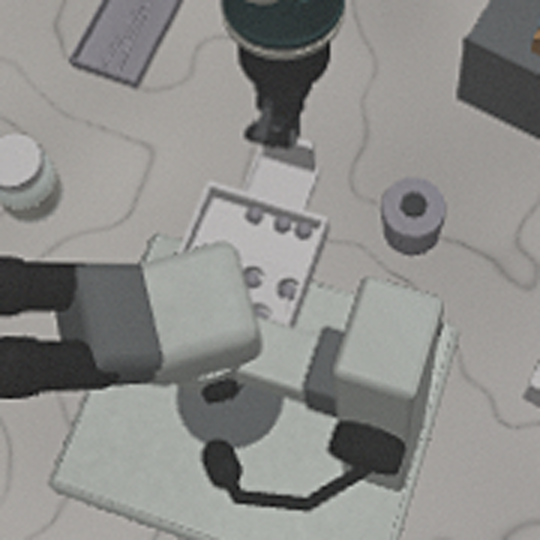

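View pics/t12c.png

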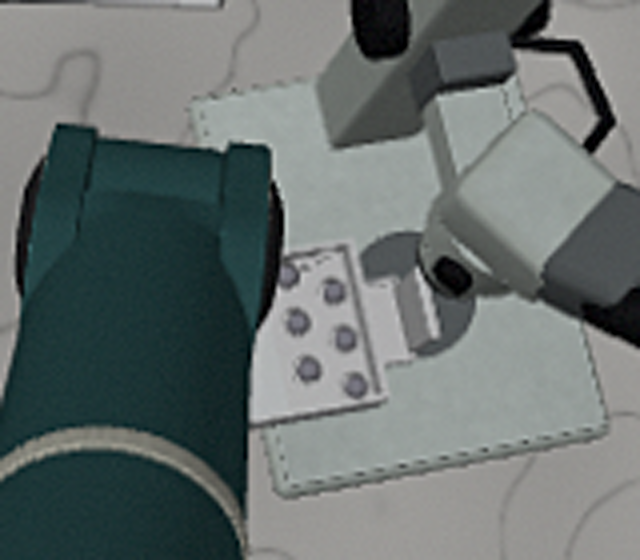

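```bash
python3 - <<'E'
from h import *
A=lambda x,y:(300+x/4-.38,100+y/4-.38)
px=[(289,275),(297,321),(308,369),(335,290),(345,338),(355,384)]
t,th,e=fit2d(PK,[px2w('top',None,*A(*p),z=.058) for p in px]);print('board',t,np.degrees(th),e)
s=arm.state();r=R.from_rotvec(s['tcp_rot']);g=(s['ee_pos']-.008*r.as_matrix()[:,2])[:2]
d=np.array([np.cos(th),np.sin(th)]);print('pred field',g-.135*np.array([np.cos(np.radians(100.92)),np.sin(np.radians(100.92))]))
E
```

```text
board [ 0.56436755 -0.2429024 ] 100.48709290040826 [0.00130943 0.00069564 0.00027037 0.00039842 0.00014713 0.00120109]
pred field [ 0.56251494 -0.24174655]
```

```bash
python3 - <<'E'
from h import *
gplan([.572,-.185,.086],101,-7.4,6)
E
```

```text
[-0.33, -1.34, 0.22] [0.0, 0.0, 0.0]
[-0.33, -1.33, 0.21] [0.0, 0.0, 0.0]
[-0.34, -1.34, 0.22] [0.0, 0.0, 0.0]
[-0.33, -1.33, 0.21] [0.0, -0.1, 0.0]
[-0.34, -1.34, 0.22] [0.0, 0.0, 0.0]
[-0.33, -1.33, 0.21] [0.0, -0.1, 0.0]
end [ 0.5722 -0.186   0.0781] err [ 0.02 -0.   -0.02] [ 0.02  0.03 -0.01]
```

```bash
python3 -m inch '[{"jaw":0,"translation":[-0.2,-0.7,0.12],"rot":[0,0,0]},{"jaw":0,"translation":[-0.4,-1.5,0.24],"rot":[0,0,0]},{"jaw":0,"translation":[-0.5,-2,0.32],"rot":[0,0,0]},{"jaw":0,"translation":[-0.5,-2,0.32],"rot":[0,0,0]},{"jaw":0,"translation":[-0.3,-1.2,0.18],"rot":[0,0,0]}]'
python3 -m inch '[{"jaw":0,"translation":[-0.1,-0.6,0.1],"rot":[0,0,0]},{"jaw":0,"translation":[0,0,0],"rot":[0,0,0]}]'
python3 - <<'E'
from h import *
st(); shot('scene','s13'); shot('top','t13')
i=cv2.imread('pics/s13.png');a=cv2.resize(i[190:370,130:310],None,fx=3,fy=3,interpolation=cv2.INTER_CUBIC);cv2.imwrite('pics/s13c.png',a)
i=cv2.imread('pics/t13.png');a=cv2.resize(i[100:240,300:460],None,fx=4,fy=4,interpolation=cv2.INTER_CUBIC);cv2.imwrite('pics/t13c.png',a)
gplan([.572,-.185,.069],101,-7.4,3)
E
```

```text
time_s: 22.92
ee_pos: [0.5702, -0.183, 0.0783]
tcp_rot: [-0.295, 3.112, -0.203]
force: [-0.5, 0.7, -3.7]
grip_width: 0.0031
time_s: 23.18
ee_pos: [0.572, -0.1871, 0.0781]
tcp_rot: [-0.297, 3.112, -0.202]
force: [-0.4, 1.2, -4.1]
grip_width: 0.0031
t 23.18 tcp [ 0.572  -0.1871  0.0781] grasp [ 0.5718 -0.1861  0.0861] yaw 100.91 tilt -7.4 roll 0.18 F [-0.4  1.2 -4.1] w 0.0031 q [-0.06  0.53  0.34  1.84 -0.08  0.75  2.05]
[-0.01, 0.08, 0.56] [0.0, -0.1, 0.0]
[-0.01, 0.08, 0.57] [0.0, 0.0, 0.0]
[-0.02, 0.09, 0.56] [0.0, -0.1, 0.0]
end [ 0.5722 -0.186   0.0611] err [-0.05 -0.02 -0.02] [ 0.02  0.02 -0.04]
```

View pics/s13c.png

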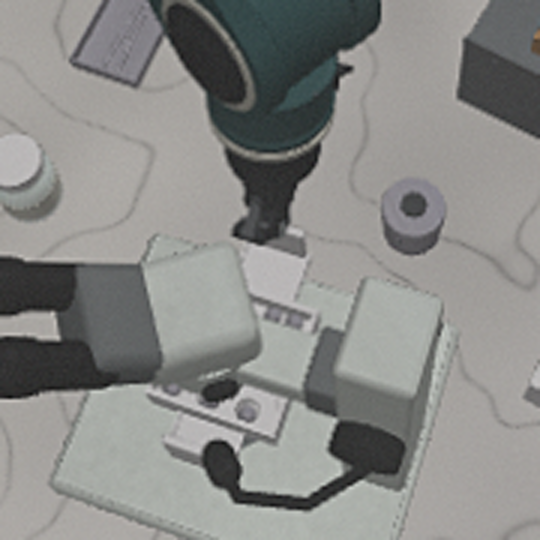

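View pics/t13c.png

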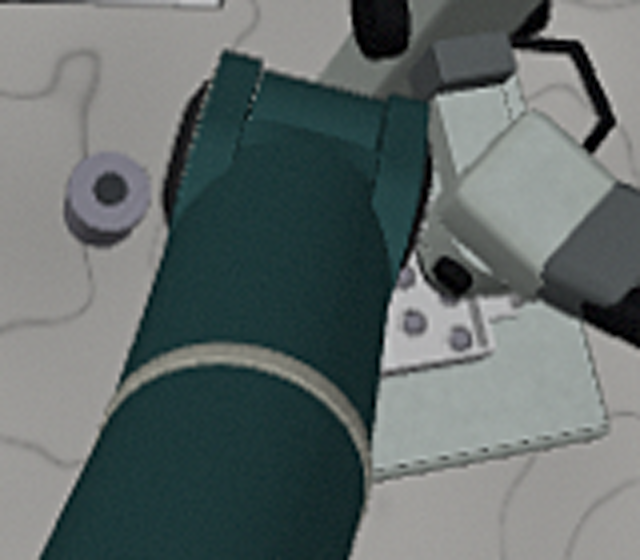

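The board is under the lens. Balls p1, p2 and p5 show at (404,277), (415,322) and (460,338) in the crop. I'll lower it.

```bash
python3 -m inch '[{"jaw":0,"translation":[0,0.08,0.6],"rot":[0,0,0]},{"jaw":0,"translation":[0,0.08,0.6],"rot":[0,0,0]},{"jaw":0,"translation":[0,0.05,0.3],"rot":[0,0,0]},{"jaw":0,"translation":[0,0,0],"rot":[0,0,0]}]'
python3 - <<'E'
from h import *
st()
A=lambda x,y:(300+x/4-.38,100+y/4-.38)
W=[px2w('top',None,*A(*p),z=.0551) for p in [(404,277),(415,322),(460,338)]]
t,th,e=fit2d(PK[[1,2,5]],W);print('board',t,np.degrees(th),e)
E
```

```text
time_s: 23.78
ee_pos: [0.5718, -0.1867, 0.0627]
tcp_rot: [-0.297, 3.112, -0.202]
force: [-0.1, 0.2, -4.1]
grip_width: 0.0028
t 23.77 tcp [ 0.5718 -0.1867  0.0627] grasp [ 0.5716 -0.1857  0.0707] yaw 100.93 tilt -7.4 roll 0.2 F [-0.1  0.2 -4.1] w 0.0028 q [-0.06  0.56  0.34  1.85 -0.08  0.72  2.05]
board [ 0.59907475 -0.31935856] 101.21176121928326 [0.00106431 0.00052546 0.00096078]
```

```bash
python3 -m inch '[{"jaw":0,"translation":[0,0.1,0.1],"rot":[0,0,0]},{"jaw":0,"translation":[0,0.03,0.1],"rot":[0,0,0]},{"jaw":0,"translation":[0,0,0],"rot":[0,0,0]}]'
python3 -m inch '[{"jaw":0,"translation":[0,0,0.1],"rot":[0,0,0]},{"jaw":0,"translation":[0,0,0],"rot":[0,0,0]}]'
python3 - <<'E'
from h import *
st()
E
```

```text
time_s: 24.15
ee_pos: [0.5718, -0.1858, 0.061]
tcp_rot: [-0.297, 3.111, -0.202]
force: [0.3, -0.4, -4.0]
grip_width: 0.0033
time_s: 24.4
ee_pos: [0.5719, -0.1858, 0.0603]
tcp_rot: [-0.297, 3.111, -0.202]
force: [-2.7, 2.3, 3.6]
grip_width: 0.0031
t 24.4 tcp [ 0.5719 -0.1858  0.0603] grasp [ 0.5717 -0.1848  0.0682] yaw 100.93 tilt -7.4 roll 0.15 F [-2.7  2.3  3.6] w 0.0031 q [-0.06  0.56  0.34  1.85 -0.09  0.71  2.05]
```

```bash
python3 -m inch '[{"jaw":0.1,"translation":[0,0,0],"rot":[0,0,0]},{"jaw":0.25,"translation":[0,0,0],"rot":[0,0,0]},{"jaw":0.4,"translation":[0,0,0],"rot":[0,0,0]},{"jaw":0.4,"translation":[0,0,0],"rot":[0,0,0]}]' 20
python3 -m inch '[{"jaw":0.4,"translation":[0,-0.1,-1],"rot":[0,0,0]},{"jaw":0.4,"translation":[0,-0.2,-2],"rot":[0,0,0]},{"jaw":0.4,"translation":[0,-0.3,-2.5],"rot":[0,0,0]},{"jaw":0.4,"translation":[0,0,-3],"rot":[0,0,0]},{"jaw":0.4,"translation":[0,1,-3],"rot":[0,0,0]}]'
python3 - <<'E'
from h import *
st(); shot('scene','s14')
i=cv2.imread('pics/s14.png');a=cv2.resize(i[190:370,130:310],None,fx=3,fy=3,interpolation=cv2.INTER_CUBIC);cv2.imwrite('pics/s14c.png',a)
E
```

```text
time_s: 24.9
ee_pos: [0.5719, -0.186, 0.06]
tcp_rot: [-0.297, 3.111, -0.202]
force: [-0.4, -1.4, 0.1]
grip_width: 0.034
time_s: 25.52
ee_pos: [0.5685, -0.168, 0.1752]
tcp_rot: [-0.295, 3.111, -0.203]
force: [0.5, -0.6, 0.2]
grip_width: 0.0341
t 25.52 tcp [ 0.5685 -0.168   0.1752] grasp [ 0.5683 -0.167   0.1832] yaw 100.85 tilt -7.44 roll 0.13 F [ 0.5 -0.6  0.2] w 0.0341 q [-0.13  0.39  0.38  1.79 -0.03  0.93  1.99]
```

View pics/s14c.png

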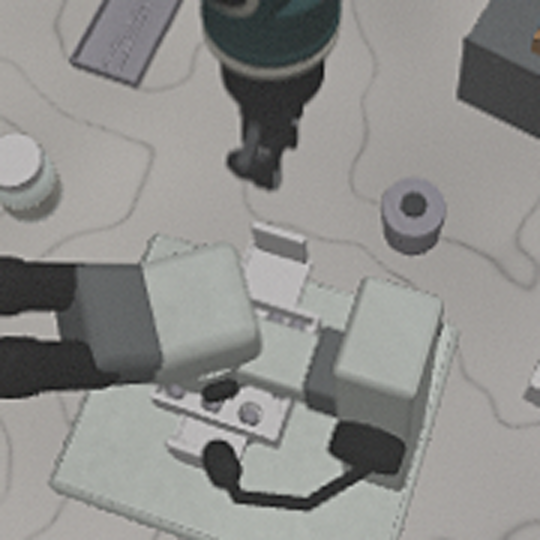

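Released. I'll back away and check from the top camera.

```bash
python3 -m inch '[{"jaw":0.4,"translation":[0,3,-3],"rot":[0,0,0]},{"jaw":0.4,"translation":[0,5,-3],"rot":[0,0,0]},{"jaw":0.4,"translation":[0,5,-2],"rot":[0,0,0]},{"jaw":0.4,"translation":[0,5,-1],"rot":[0,0,0]},{"jaw":0.4,"translation":[0,5,0],"rot":[0,0,0]}]'
python3 -m inch '[{"jaw":0.4,"translation":[0,4,0],"rot":[0,0,0]},{"jaw":0.4,"translation":[0,0,0],"rot":[0,0,0]}]'
python3 - <<'E'
from h import *
st(); shot('top','t15');shot('scene','s15')
i=cv2.imread('pics/t15.png');a=cv2.resize(i[100:240,320:460],None,fx=4.2,fy=4.2,interpolation=cv2.INTER_CUBIC);cv2.imwrite('pics/t15c.png',a)
E
```

```text
time_s: 26.2
ee_pos: [0.5233, 0.0696, 0.2344]
tcp_rot: [-0.297, 3.109, -0.201]
force: [0.4, -0.5, 0.9]
grip_width: 0.0342
time_s: 26.45
ee_pos: [0.5152, 0.1099, 0.228]
tcp_rot: [-0.304, 3.111, -0.201]
force: [0.8, -0.6, 0.5]
grip_width: 0.0342
t 26.45 tcp [0.5152 0.1099 0.228 ] grasp [0.515  0.1109 0.2359] yaw 101.19 tilt -7.37 roll 0.17 F [ 0.8 -0.6  0.5] w 0.0342 q [-0.57  0.24  0.26  1.85  0.08  1.08  1.41]
```

View pics/t15c.png

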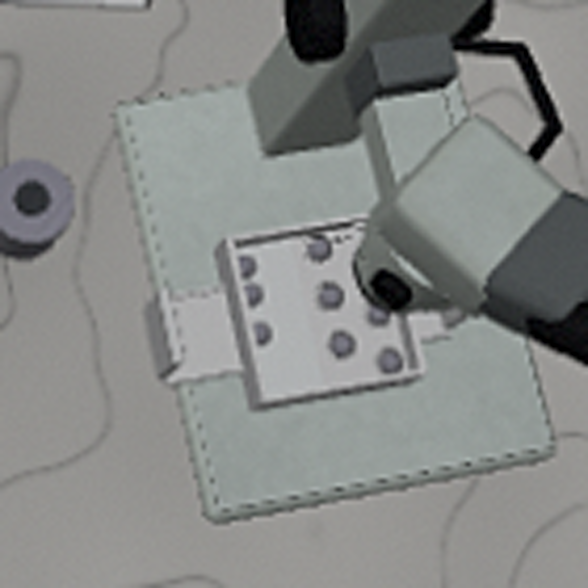

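View pics/t15.png

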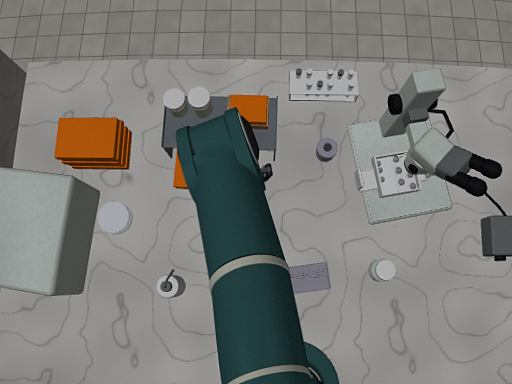

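```bash
python3 - <<'E'
from h import *
A=lambda x,y:(320+x/4.2-.38,100+y/4.2-.38)
W=[px2w('top',None,*A(*p),z=.037) for p in [(319,249),(330,296),(342,344),(390,360)]]
t,th,e=fit2d(PK[[0,1,2,5]],W);print('board',t,np.degrees(th),e)
g=t+.135*np.array([np.cos(th),np.sin(th)])
for n in('s15',):deck('scene',np.load('pics/%s.npy'%n),[*g,.068],np.degrees(th))
deck('top',np.load('pics/t15.npy'),[*g,.068],np.degrees(th))
a=cv2.imread('pics/s15.png');cv2.imwrite('pics/s15c.png',cv2.resize(a[200:370,130:310],None,fx=4,fy=3.5,interpolation=cv2.INTER_CUBIC)[:590])
E
```

```text
board [ 0.59914535 -0.31828998] 101.59433862623493 [0.00097386 0.00015456 0.00031094 0.00069473]
deck: pitch(+pocket down) -35.45 roll -6.5 z at field -2.9 n 131 res 3.48
pocket plate top z [0.0434 0.0443 0.0447] y range [-0.0024  0.0258] n 66
rim y -0.0524 slope -0.35 52 z 0.0193
rim y 0.0502 slope -16.95 16 z 0.0201
deck: pitch(+pocket down) 0.48 roll 0.81 z at field 0.4 n 191 res 1.25
pocket plate top z [0.027  0.0284 0.0289] y range [0.0185 0.028 ] n 14
rim y -0.0529 slope 0.37 55 z 0.0195
rim y 0.0542 slope 0.32 67 z 0.0202
```

View pics/s15c.png

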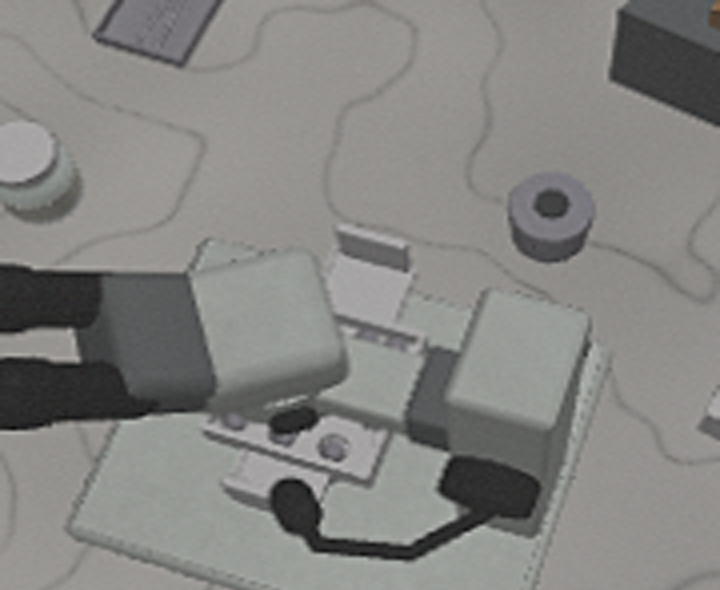

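```bash
python3 -c "
from rig import arm
print(arm.job_done())"
```

```text
the job is handed in; nothing more can be done
None
```

The job is done and handed in at about 26.5 s on the robot's clock (limit 72 s).

- **What I did:** I drew the board out by its pocket-end grip and set it on the open bench about 7 cm clear of the rack. I let go, took it by the channel-end grip, tilted it about 34° each way, and put it on the microscope base and let go.
- **Balls:** All six pockets were filled after a single tilt each way, and the other three balls were back in the channel. In the last pictures I saw every pocket filled, with the pocket hidden from the top camera showing in the scene camera, and three balls in the channel.
- **Centring:** The board's pocket middle is within 1 mm of the dark disc on the microscope base, which I took as the point under the lens. Working it out from the base's corners instead gave a point about 3 mm away. I trusted the disc, since both cameras agreed on it to about 2 mm.
- **Flatness:** The top camera's depth shows the board flat to within 1°. The same check from the scene camera was no use, because the microscope head hides most of the deck.
- **Sag in the grip:** The board hung about 7° nose-down in the gripper, so I tilted the tool to set it down level.
- **Surroundings:** The jars, bottle and dishes look unmoved in the last picture. I did not see the arm touch the microscope, and force readings during the job stayed around 11 N or less.

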